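# Set out the riveting station on a leatherworker's bench

## Robot

A 7-joint arm with a two-finger parallel gripper is mounted at the origin on the work surface. World frame = base frame: x ahead of the robot, y to its left, z up, the work surface at z = 0. Lengths are in m, angles in rad, forces in N, time in s.
With the tool pointing down it reaches from about 0.4 to 0.85 m from the base axis. Payload 10.4 kg.
Tool frame: the origin (TCP) lies between the finger pads; the fingertips stand 14 mm ahead of it and the grasp point (between the pads) lies 5 mm behind it (bot.tip_extent is the z of the fingertips in the tool frame, in m); z points along the fingers, y is the line along which they close (so a half turn about z gives the same grasp; the last joint's range is limited). The gripper opens to 85 mm and grips with 20 to 120 N. Pads are 22 mm wide; open, the fingers measure 114 mm over their backs; the gripper's body (76 mm by 85 mm) begins 54 mm behind the grasp point. The pads swing forward as they close: fully open they stand 13 mm farther back than shut.
Start: joints at [1.176, 0.332, -0.065, 1.46, 0.022, 1.35, -0.088], TCP at [0.227, -0.582, 0.245] pointing down, gripper open.
Joint ranges: [-2.6, 2.6], [-0.5, 2.12], [-1.47, 1.34], [0.16, 2.42], [-1.27, 4.41], [0.06, 2.06], [-2.6, 2.6]. Speed limits (rad/s): [2.22, 2.22, 2.79, 2.79, 3.14, 3.14, 3.14].

## Interface

Orientations are given as a unit quaternion [x, y, z, w].
In Python, from station import telemetry, imaging, bot gives the robot as it stands.
- The arm moves only by the tool step_arm, never from a script. Its argument "motion" is a list of rows, each an object of numbers: "rx", "ry", "rz": the turn, a rotation vector about the tool's x, y, z in units of 0.12 rad (1.0 is 0.12 rad); "x", "y", "z": the shift along the tool's x, y, z in units of 0.03 m (1.0 is 0.03 m); "claw": the opening, from -1 (shut) to 1 (fully open). A call has 1 to 12 rows; each row shifts and turns the commanded pose from where the row before left it, along the tool's axes as they then stand; what a row does not reach is not made up. A row lasts 1/12 s, in which the tool goes at most 41.7 mm and 7.16 degrees, less where a joint would pass 70% of its speed; a pose out of reach is approached as far as the arm can. A call with a number of a shift or a turn outside -1 to 1 is refused whole. A call with a gripper value outside its range is refused whole. The fingers move at their own pace and stop on an object; "force" is the grip in N (left out, the last holds). Time passes only in rows, so rows that do not move let the fingers close. It gives the time, the measured TCP pose, the force, the opening and the grip force at its end, in the units of the state.
- telemetry.get_obs(): the state, without advancing time (a new reading comes with each control period).
- imaging.snapshot(name): name is "side" or "top" or "wrist"; returns a dict with "image" (480x640x3 uint8, red, green, blue), "z_map" (480x640 float32, m along the optical axis (not along the pixel's ray), 0 where there is no reading), "intrinsics" (3x3 intrinsics, pixels), "pose" (4x4, takes a point from camera to world coordinates). Camera axes: x right, y down, z forward; pixel columns grow to the right and rows downward; lengths in m; the calibration is good to about 2 mm. A picture is of the moment at which its call begins.
- bot.close_job(): hands the job in; it is judged then, once.
The state is a dict: "time_s": time; "joint_pos": joint angles; "qvel": joint speeds; "joint_efforts": joint torques, N m; "position": TCP position; "ee_rot": TCP orientation; "contact_force": force on the tool from outside, world axes, zero at the start; "ft_torque": the same for the moment, N m; "gripper_width": finger opening in m; "gripper_force": force on a finger pad.
Only numpy, scipy, OpenCV 4.12 (cv2) and the standard library are available. Lean on these libraries where they do the work, as an engineer would, in place of code of your own. Each camera call takes 0.05 s, during which the arm holds its last target. There are 200 camera calls.

## Task

Set the bench out for riveting, with left, right, front and behind as the robot sees them but squared to the slab or the anvil: put the rivet base in the middle of the marble slab; stand the large tin behind the slab (on the side away from the robot) on the slab's centre line with a gap of 70 mm between them, stand the wax block midway in that gap, and put the small tin centred on top of the large one. Lay the rivet setter in front of the anvil (on the robot's side), parallel to the anvil's length and level with the middle of its foot, 30 mm clear of the foot. Leave everything released and at rest, base, tins and block upright, and see that the thread spool and the glue jar are not pushed about.

Things in the scene. Friction and masses are not known exactly. Their poses are not given: they have to be found in the camera images.
- slab: fixed white marble slab, 100 (x) x 150 (y) x 25 mm high, on the bench. Origin: centre of its underside; its x axis points behind it, away from the robot (within 0.13 rad of world x), y to its left, z up. It lies on the robot's left or right.
- anvil: fixed small steel bench anvil, 55 mm high, its length along its y axis (foot 60 (x) x 100 (y) x 14 mm high; 40 mm wide face on top reaching from y = -55 to +45 mm, then a round horn tapering to y = +81 mm). Origin: centre of the foot's underside; x points away from the robot (within 0.13 rad of world x), z up. The middle of the foot means the origin. It lies on the side that the slab does not.
- rivet_base: loose solid dark steel disc, 50 mm diameter, 22 mm high, three dark round cups drawn on its flat top, 0.3 kg. Origin: centre of its underside, z up its axis.
- large_tin: loose closed round metal tin, 62 mm diameter, 30 mm high, flat top, 0.15 kg. Origin: centre of its underside, z up its axis.
- small_tin: loose closed round metal tin, 42 mm diameter, 24 mm high, 0.06 kg. Origin: centre of its underside, z up its axis.
- wax_block: loose hard yellowish wax block, 30 (x) x 50 (y) x 28 mm high. Origin: centre of its underside, z up; its x axis starts within 0.5 rad of world x. It fits between slab and tin either way round.
- setter: loose rivet setter, a steel bar lying flat: 110 mm long along its x axis, the square grip 14 x 14 mm reaches from x = -40 to +20 mm, a round dark head to x = -55 mm, a 12 mm round nose to x = +55 mm. Origin: middle of its length, on its underside; z up; its x axis starts within 0.5 rad of world x. Either end may point either way.
- spool: loose thread spool standing upright between the things, 32 mm diameter, 45 mm high, wooden flanges; to be left alone. Origin: centre of its underside.
- glue_jar: loose amber glue jar with white cap, 48 mm diameter, 54 mm high; to be left alone. Origin: centre of its underside.
Things that resemble listed ones, but are neither listed nor needed, are in the scene too. What is shaped like the rivet_base but red or yellow is not meant.

How it is judged:
At the end, for the whole second after the job is handed in: Base on slab, within 13 mm of centre. Slab frame, mm: large tin x 151±15, y 0±15; wax block x 85±13, y 0±15. Small tin on large, within 10 mm. Anvil frame: setter x -67±15, y 0±15, within 0.2 rad of its length. Others upright within 0.12 rad; all released, at rest (horizontal distance between rivet_base and slab below 0.013 m and height (world z) of rivet_base between 0.021 and 0.029 m and x of large_tin in the frame of slab between 0.136 and 0.166 m and y of large_tin in the frame of slab between -0.015 and 0.015 m and height (world z) of large_tin between -0.004 and 0.004 m and x of wax_block in the frame of slab between 0.072 and 0.098 m and y of wax_block in the frame of slab between -0.015 and 0.015 m and height (world z) of wax_block between -0.004 and 0.004 m and horizontal distance between small_tin and large_tin below 0.01 m and height (world z) of small_tin between 0.026 and 0.034 m and x of setter in the frame of anvil between -0.082 and -0.052 m and y of setter in the frame of anvil between -0.015 and 0.015 m and height (world z) of setter between -0.004 and 0.018 m and angle between the x axis of setter and the y axis of anvil, either way round below 0.2 rad and angle between each of rivet_base, large_tin, small_tin, wax_block's own z axis and vertical below 0.12 rad and linear speed of each of rivet_base, large_tin, small_tin, wax_block, setter below 0.02 m/s); the robot touches nothing.
It fails at once if the thread spool is pushed more than 15 mm or tipped (distance of spool from where it was at the start of the episode above 0.015 m or angle between spool's own z axis and vertical above 0.3 rad).
It fails at once if the glue jar is pushed more than 15 mm or tipped (distance of glue_jar from where it was at the start of the episode above 0.015 m or angle between glue_jar's own z axis and vertical above 0.3 rad).
It also fails if it takes over 107 s, if anything falls off the work surface, if the arm or the gripper's body presses on something with over 40 N, if the wrist force passes 120 N, or if a joint passes its speed limit or range.

## Working session

There is one attempt and no reset: what is moved stays moved. The work goes in short steps, Python scripts to look and compute and a tool call to move; the robot and the scene stay as the last step left them, time stands still between calls to the robot, and variables do not carry over. Pictures are saved under pics/ and viewed, at most 14 in all, crops included, and the job is handed in when it is done.

Besides the shell and the picture viewer there is one more tool, called after "Request:" as a command line: name --argument value ..., lists and objects as JSON in quotes. step_arm: Moves the arm, as the interface text tells. Shifts and turns lie within -1 to 1; 1 stands for 0.03 m of shift or 0.12 rad of turn. Its arguments: {"type":"object","properties":{"motion":{"type":"array","items":{"type":"object","properties":{"rx":{"type":"number","minimum":-1,"maximum":1},"ry":{"type":"number","minimum":-1,"maximum":1},"rz":{"type":"number","minimum":-1,"maximum":1},"x":{"type":"number","minimum":-1,"maximum":1},"y":{"type":"number","minimum":-1,"maximum":1},"z":{"type":"number","minimum":-1,"maximum":1},"claw":{"type":"number"}}}},"force":{"type":"number"}},"required":["motion"]}

```bash
ls; mkdir -p pics; cat > h.py <<'E'
import numpy as np, cv2
from station import telemetry, imaging, bot
def snap(n):
    s=imaging.snapshot(n); return s
def save(n,img,crop=None,sc=1):
    if crop: img=img[crop[1]:crop[3],crop[0]:crop[2]]
    cv2.imwrite(f'pics/{n}.png',cv2.resize(img[:,:,::-1],None,fx=sc,fy=sc,interpolation=cv2.INTER_CUBIC))
def world(s,u,v,z=None):
    K=np.array(s['intrinsics']);T=np.array(s['pose']);
    r=T[:3,:3]@np.linalg.inv(K)@np.array([u,v,1.]);o=T[:3,3]
    if z is None: return o+r*float(s['z_map'][int(round(v)),int(round(u))])
    return o+r*(z-o[2])/r[2]
def cloud(s):
    K=np.array(s['intrinsics']);T=np.array(s['pose']);v,u=np.mgrid[:480,:640]
    r=np.stack([u,v,np.ones_like(u)],-1)@np.linalg.inv(K).T
    return (r*s['z_map'][...,None])@T[:3,:3].T+T[:3,3]
E
python3 - <<'E'
from h import *
import pickle
o=telemetry.get_obs();print(o)
for n in('top','side'):
    s=snap(n);save(n+'0',s['image'],sc=1.25);print(n,s['pose'],s['intrinsics']);pickle.dump(s,open(n+'0.pkl','wb'))
E
```

```text
pics
{'time_s': 0.0, 'joint_pos': array([ 1.17640362,  0.3328923 , -0.06470645,  1.46094182,  0.02161479,
        1.34989936, -0.08848017]), 'qvel': array([ 6.31557112e-04, -7.40506391e-04, -4.47787677e-05,  1.10883077e-03,
        1.75971944e-03, -1.20465166e-03,  7.61675178e-04]), 'joint_efforts': array([ 1.26384988e-03, -6.25443006e+01,  5.00043947e-02, -3.91604984e+01,
        1.63519563e-02,  9.93298483e-03,  2.72060851e-05]), 'position': array([ 0.22691946, -0.58196874,  0.24450294]), 'ee_rot': array([ 9.82766081e-01,  1.84852123e-01, -1.72126925e-04, -7.01543593e-04]), 'contact_force': array([0.30271974, 0.01817851, 0.08041697]), 'ft_torque': array([ 0.05889666, -0.01715822,  0.00729048]), 'gripper_force': 0.0, 'gripper_width': 0.08536525336253806}
top [[ 0.02293348 -0.99148421  0.12819174  0.40450477]
 [-0.9991959  -0.01851368  0.03556406 -0.01854789]
 [-0.03288791 -0.12890426 -0.99111154  0.98029816]
 [ 0.          0.          0.          1.        ]] [[474.75203016   0.         314.66180358]
 [  0.         474.75203016 243.47894917]
 [  0.           0.           1.        ]]
side [[-0.73220718 -0.50542022  0.45653373  0.05457608]
 [-0.68097335  0.55524313 -0.47747288  0.49112528]
 [-0.01216277 -0.66049638 -0.75073071  0.79456442]
 [ 0.          0.          0.          1.        ]] [[523.44297886   0.         332.10730695]
 [  0.         523.44297886 235.15179724]
 [  0.           0.           1.        ]]
```

View pics/top0.png

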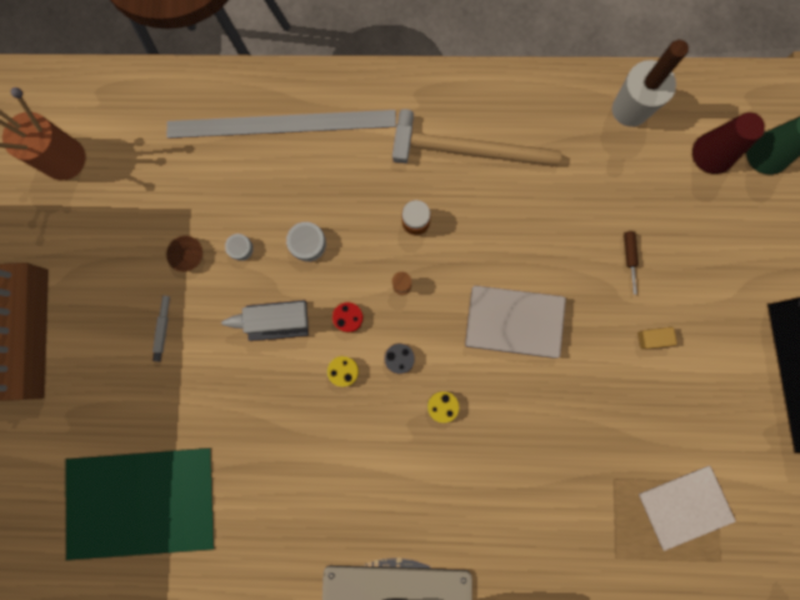

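View pics/side0.png

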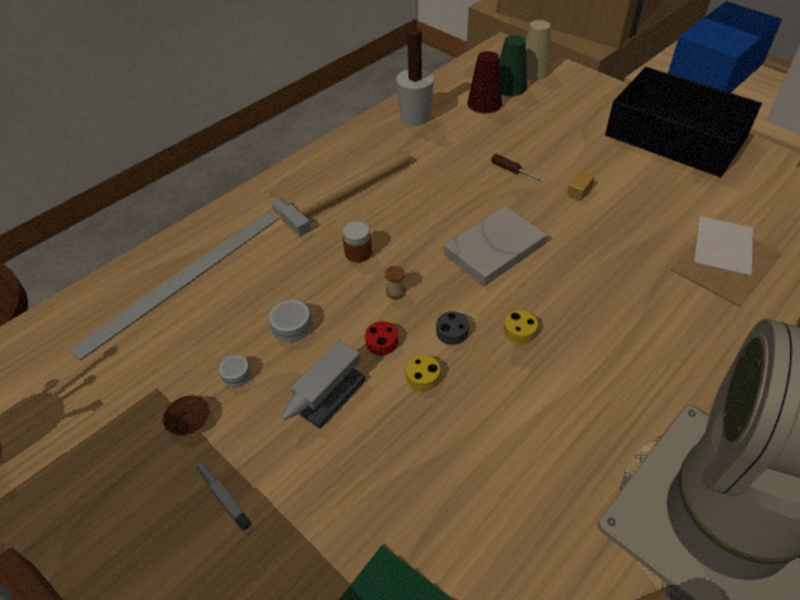

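The top view (800x600 px) shows:
- Anvil (275,320), horn to the left, and slab (516,322).
- Candidates for the base: dark disc (400,358), red (348,317), yellow (343,371) and yellow (443,407). I choose the dark one.
- Candidates for the setter: steel bar (162,328) and screwdriver (631,262). I choose the steel bar.
- Large tin (305,241), with the wooden bowl (185,253) as a lookalike. Small tin (238,246).
- Wax block (659,338), spool (402,283), glue jar (416,217).

```bash
cat > meas.py <<'E'
from h import *
def comps(s,zmin=.008,zmax=.08,xlim=(.2,.75),amin=60):
    P=cloud(s); z=P[...,2]
    m=((z>zmin)&(z<zmax)&(P[...,0]>xlim[0])&(P[...,0]<xlim[1])&(s['z_map']>0)).astype(np.uint8)
    n,l,st,c=cv2.connectedComponentsWithStats(m)
    for i in range(1,n):
        if st[i,4]<amin: continue
        q=P[l==i]; h=np.percentile(q[:,2],90); t=q[q[:,2]>h-.006]
        r=cv2.minAreaRect((t[:,:2]*1000).astype(np.float32))
        b=cv2.boxPoints(r); e=b[1]-b[0]; e2=b[2]-b[1]; e=e if e@e>e2@e2 else e2
        print('px',(c[i]).round().astype(int),'h%.0f'%(h*1000),'ctr',np.round(r[0],0),'size',np.round(sorted(r[1]),0),'longdir deg %.1f'%(np.degrees(np.arctan2(e[1],e[0]))%180),'mean',(t[:,:2].mean(0)*1000).round(0))
E
python3 - <<'E'
from meas import *
import pickle
s=pickle.load(open('top0.pkl','rb')); comps(s)
save('crop1',s['image'],(100,150,560,360),1.7)
E
```

```text
px [ 42 135] h74 ctr [742. 595.] size [ 8. 45.] longdir deg 100.9 mean [742. 591.]
px [332 174] h57 ctr [672. -17.] size [43. 43.] longdir deg 167.8 mean [672. -17.]
px [244 193] h33 ctr [631. 164.] size [60. 61.] longdir deg 93.1 mean [631. 164.]
px [505 203] h21 ctr [ 609. -372.] size [19. 98.] longdir deg 2.6 mean [ 628. -371.]
px [190 197] h28 ctr [621. 277.] size [40. 40.] longdir deg 63.9 mean [621. 277.]
px [147 202] h20 ctr [609. 368.] size [61. 62.] longdir deg 111.0 mean [610. 371.]
px [ 18 265] h63 ctr [471. 617.] size [ 47. 219.] longdir deg 6.1 mean [472. 618.]
px [321 225] h48 ctr [563.   4.] size [30. 31.] longdir deg 1.7 mean [563.   4.]
px [412 257] h28 ctr [ 505. -181.] size [100. 150.] longdir deg 83.9 mean [ 504. -181.]
px [128 264] h17 ctr [483. 403.] size [ 15. 110.] longdir deg 176.2 mean [479. 402.]
px [631 284] h61 ctr [ 494. -598.] size [  6. 102.] longdir deg 6.9 mean [ 509. -596.]
px [217 256] h58 ctr [499. 218.] size [ 40. 128.] longdir deg 96.3 mean [500. 208.]
px [278 253] h25 ctr [507.  91.] size [47. 49.] longdir deg 2.4 mean [507.  91.]
px [525 270] h31 ctr [ 483. -406.] size [30. 50.] longdir deg 98.4 mean [ 483. -406.]
px [319 286] h25 ctr [442.   5.] size [48. 48.] longdir deg 91.3 mean [442.   5.]
px [274 297] h25 ctr [418.  96.] size [47. 48.] longdir deg 1.1 mean [419.  96.]
px [354 325] h25 ctr [367. -66.] size [47. 48.] longdir deg 91.3 mean [366. -66.]
```

View pics/crop1.png

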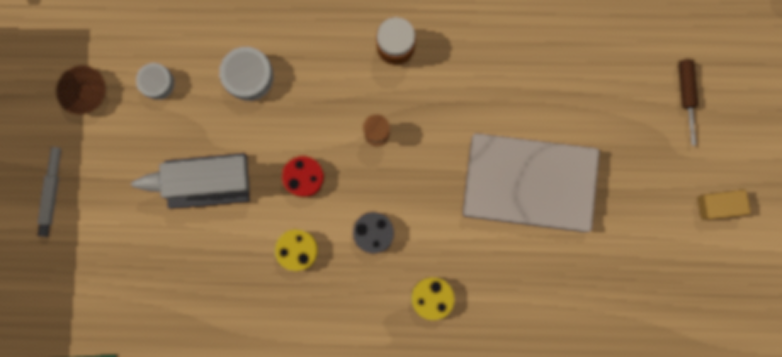

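```bash
cat > plan.py <<'E'
from h import *
from scipy.spatial.transform import Rotation as R
import sys
# plan.py x y z [tool-y yaw deg]  (mm): turn rows first, then shift rows
def plan(x,y,z,yaw=None):
    o=telemetry.get_obs(); r=R.from_quat(o['ee_rot']); M=r.as_matrix()
    ty=np.degrees(np.arctan2(M[1,1],M[0,1])); yw=ty if yaw is None else yaw
    d=(yw-ty+180)%360-180
    print('t %.1f'%o['time_s'],'pos',(o['position']*1000).round(1),'tooly %.1f'%ty,'tilt %.2f'%np.degrees(np.arccos(-M[2,2])),'j7 %.2f'%o['joint_pos'][6],'w %.1f'%(o['gripper_width']*1e3),'gf %.0f'%o['gripper_force'])
    print('rz total %.2f (units)'%(-np.radians(d)/.12))
    a=np.radians(yw); D=np.array([x,y,z])/1000-o['position']
    Y=np.array([np.cos(a),np.sin(a),0]); X=np.array([-np.sin(a),np.cos(a),0])  # x = y cross z(down)
    X=np.cross(Y,[0,0,-1])
    u=np.array([X@D,Y@D,-D[2]])/.03; n=int(np.ceil(np.abs(u).max()))
    print('shift total',u.round(2),'rows',n,'per row',(u/max(n,1)).round(3))
if __name__=='__main__': plan(*map(float,sys.argv[1:]))
E
python3 -c "
from station import bot;print(bot.tip_extent)"
python3 plan.py 442 5 130 0
```

```text
0.014
t 0.1 pos [ 226.9 -582.   244.6] tooly -68.7 tilt 0.07 j7 -0.09 w 85.1 gf 0
rz total -9.99 (units)
shift total [19.57  7.17  3.82] rows 20 per row [0.978 0.358 0.191]
```

Request:
step_arm --motion '[{"rz": -1,"claw": 1},{"rz": -1},{"rz": -1},{"rz": -1},{"rz": -1},{"rz": -1},{"rz": -1},{"rz": -1},{"rz": -1},{"rz": -1}]'

```text
invalid input at $.motion[0]: expected keys rx, ry, rz, x, y, z, claw
```

Request:
step_arm --motion '[{"x": 0.98,"y": 0.36},{"x": 0.98,"y": 0.36},{"x": 0.98,"y": 0.36},{"x": 0.98,"y": 0.36},{"x": 0.98,"y": 0.36},{"x": 0.98,"y": 0.36},{"x": 0.98,"y": 0.36},{"x": 0.98,"y": 0.36},{"x": 0.98,"y": 0.36},{"x": 0.98,"y": 0.36}]'

```text
invalid input at $.motion[0]: expected keys rx, ry, rz, x, y, z, claw
```

Request:
step_arm --motion '[{"x": 0.98,"y": 0.36,"z": 0.38},{"x": 0.98,"y": 0.36,"z": 0.38},{"x": 0.98,"y": 0.36,"z": 0.38},{"x": 0.98,"y": 0.36,"z": 0.38},{"x": 0.98,"y": 0.36,"z": 0.38},{"x": 0.98,"y": 0.36,"z": 0.38},{"x": 0.98,"y": 0.36,"z": 0.38},{"x": 0.98,"y": 0.36,"z": 0.38},{"x": 0.98,"y": 0.36,"z": 0.38},{"x": 0.98,"y": 0.36,"z": 0.38},{}]'

```text
invalid input at $.motion[0]: expected keys rx, ry, rz, x, y, z, claw
```

```bash
python3 plan.py 442 5 60 0; python3 - <<'E'
from meas import *
s=snap('wrist');save('w1',s['image']);comps(s,amin=500);print(s['pose'])
E
```

```text
t 0.1 pos [ 226.9 -582.   244.6] tooly -68.7 tilt 0.07 j7 -0.09 w 85.1 gf 0
rz total -9.99 (units)
shift total [19.57  7.17  6.15] rows 20 per row [0.978 0.358 0.308]
px [555 104] h79 ctr [ 363. -696.] size [ 93. 160.] longdir deg 96.9 mean [ 341. -697.]
[[ 0.36285545 -0.892425   -0.26816701  0.29507865]
 [-0.93184246 -0.34823224 -0.10199969 -0.55622912]
 [-0.00235732  0.28690055 -0.95795747  0.37360049]
 [ 0.          0.          0.          1.        ]]
```

View pics/w1.png

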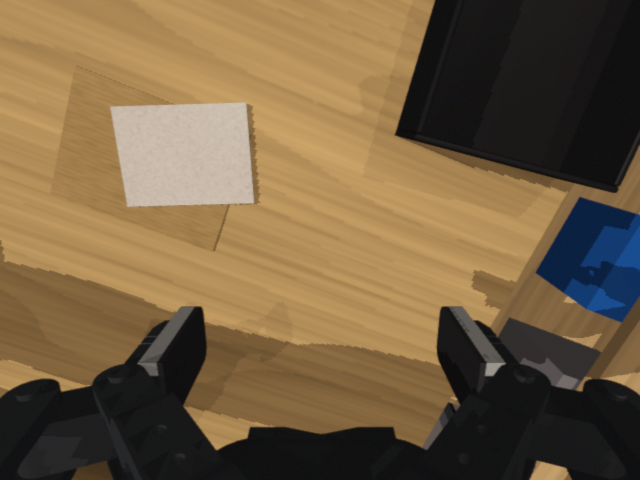

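The wrist view shows only the paper (185,155) and the black box (530,100). The moves were refused because every key is required, so the arm hasn't moved. I'll send them again with all keys.

Request:
step_arm --motion '[{"rx": 0,"ry": 0,"rz": -1,"x": 0,"y": 0,"z": 0,"claw": 1},{"rx": 0,"ry": 0,"rz": -1,"x": 0,"y": 0,"z": 0,"claw": 1},{"rx": 0,"ry": 0,"rz": -1,"x": 0,"y": 0,"z": 0,"claw": 1},{"rx": 0,"ry": 0,"rz": -1,"x": 0,"y": 0,"z": 0,"claw": 1},{"rx": 0,"ry": 0,"rz": -1,"x": 0,"y": 0,"z": 0,"claw": 1},{"rx": 0,"ry": 0,"rz": -1,"x": 0,"y": 0,"z": 0,"claw": 1},{"rx": 0,"ry": 0,"rz": -1,"x": 0,"y": 0,"z": 0,"claw": 1},{"rx": 0,"ry": 0,"rz": -1,"x": 0,"y": 0,"z": 0,"claw": 1},{"rx": 0,"ry": 0,"rz": -1,"x": 0,"y": 0,"z": 0,"claw": 1},{"rx": 0,"ry": 0,"rz": -1,"x": 0,"y": 0,"z": 0,"claw": 1}]'

```text
time_s: 0.98
position: [0.227, -0.5822, 0.245]
ee_rot: [0.705, 0.71, 0.0, -0.0]
contact_force: [-0.1, 0.5, 0.7]
gripper_width: 0.0858
gripper_force: 0.0
```

Request:
step_arm --motion '[{"rx": 0,"ry": 0,"rz": 0,"x": 0.98,"y": 0.36,"z": 0,"claw": 1},{"rx": 0,"ry": 0,"rz": 0,"x": 0.98,"y": 0.36,"z": 0,"claw": 1},{"rx": 0,"ry": 0,"rz": 0,"x": 0.98,"y": 0.36,"z": 0,"claw": 1},{"rx": 0,"ry": 0,"rz": 0,"x": 0.98,"y": 0.36,"z": 0,"claw": 1},{"rx": 0,"ry": 0,"rz": 0,"x": 0.98,"y": 0.36,"z": 0,"claw": 1},{"rx": 0,"ry": 0,"rz": 0,"x": 0.98,"y": 0.36,"z": 0,"claw": 1},{"rx": 0,"ry": 0,"rz": 0,"x": 0.98,"y": 0.36,"z": 0,"claw": 1},{"rx": 0,"ry": 0,"rz": 0,"x": 0.98,"y": 0.36,"z": 0,"claw": 1},{"rx": 0,"ry": 0,"rz": 0,"x": 0.98,"y": 0.36,"z": 0,"claw": 1},{"rx": 0,"ry": 0,"rz": 0,"x": 0.98,"y": 0.36,"z": 0,"claw": 1}]'

```text
time_s: 1.82
position: [0.3349, -0.2867, 0.2452]
ee_rot: [0.707, 0.707, -0.0, 0.0]
contact_force: [0.6, -0.2, 0.1]
gripper_width: 0.0854
gripper_force: 0.0
```

Request:
step_arm --motion '[{"rx": 0,"ry": 0,"rz": 0,"x": 0.98,"y": 0.36,"z": 0.38,"claw": 1},{"rx": 0,"ry": 0,"rz": 0,"x": 0.98,"y": 0.36,"z": 0.38,"claw": 1},{"rx": 0,"ry": 0,"rz": 0,"x": 0.98,"y": 0.36,"z": 0.38,"claw": 1},{"rx": 0,"ry": 0,"rz": 0,"x": 0.98,"y": 0.36,"z": 0.38,"claw": 1},{"rx": 0,"ry": 0,"rz": 0,"x": 0.98,"y": 0.36,"z": 0.38,"claw": 1},{"rx": 0,"ry": 0,"rz": 0,"x": 0.98,"y": 0.36,"z": 0.38,"claw": 1},{"rx": 0,"ry": 0,"rz": 0,"x": 0.98,"y": 0.36,"z": 0.38,"claw": 1},{"rx": 0,"ry": 0,"rz": 0,"x": 0.98,"y": 0.36,"z": 0.38,"claw": 1},{"rx": 0,"ry": 0,"rz": 0,"x": 0.98,"y": 0.36,"z": 0.38,"claw": 1},{"rx": 0,"ry": 0,"rz": 0,"x": 0.98,"y": 0.36,"z": 0.38,"claw": 1},{"rx": 0,"ry": 0,"rz": 0,"x": 0,"y": 0,"z": 0,"claw": 1}]'

```text
time_s: 2.73
position: [0.4427, 0.0116, 0.1299]
ee_rot: [0.705, 0.71, 0.001, -0.001]
contact_force: [-0.5, 0.2, 0.1]
gripper_width: 0.0851
gripper_force: 0.0
```

```bash
python3 plan.py 442 5 60 0; python3 - <<'E'
from meas import *
s=snap('wrist');save('w2',s['image']);comps(s,amin=500)
E
```

```text
t 2.7 pos [442.7  11.6 129.9] tooly 0.4 tilt 0.17 j7 -0.19 w 85.1 gf 0
rz total 0.06 (units)
shift total [-0.22 -0.02  2.33] rows 3 per row [-0.073 -0.008  0.777]
px [628  13] h22 ctr [610. 142.] size [ 3. 17.] longdir deg 133.9 mean [609. 143.]
px [282 100] h23 ctr [420.  95.] size [49. 49.] longdir deg 89.2 mean [420.  95.]
px [435 110] h23 ctr [507.  90.] size [49. 50.] longdir deg 154.9 mean [507.  90.]
px [320 250] h23 ctr [442.   4.] size [49. 49.] longdir deg 134.5 mean [442.   5.]
px [523 265] h46 ctr [564.   2.] size [32. 32.] longdir deg 133.7 mean [563.   3.]
px [633 285] h20 ctr [652. -23.] size [ 7. 32.] longdir deg 101.8 mean [651. -22.]
px [223 347] h23 ctr [375. -70.] size [32. 51.] longdir deg 79.3 mean [375. -67.]
px [400 412] h26 ctr [ 501. -125.] size [39. 79.] longdir deg 173.2 mean [ 500. -118.]
```

View pics/w2.png

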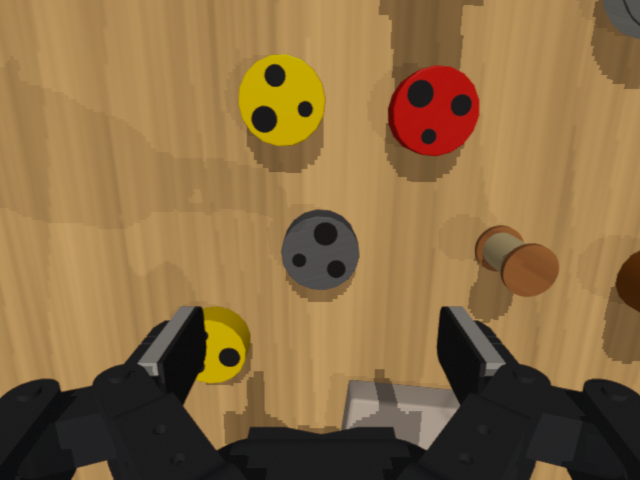

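The wrist view agrees with the top view. The dark base is at (320,250), clear of the yellow (282,100), the red (435,110) and the spool (523,265). Descending to grip it.

Request:
step_arm --motion '[{"rx": 0,"ry": 0,"rz": 0,"x": -0.06,"y": 0,"z": 0.97,"claw": 1},{"rx": 0,"ry": 0,"rz": 0,"x": -0.06,"y": 0,"z": 0.97,"claw": 1},{"rx": 0,"ry": 0,"rz": 0,"x": -0.06,"y": 0,"z": 0.97,"claw": 1},{"rx": 0,"ry": 0,"rz": 0,"x": -0.06,"y": 0,"z": 0.6,"claw": 1},{"rx": 0,"ry": 0,"rz": 0,"x": 0,"y": 0,"z": 0.3,"claw": 1},{"rx": 0,"ry": 0,"rz": 0,"x": 0,"y": 0,"z": 0,"claw": -1},{"rx": 0,"ry": 0,"rz": 0,"x": 0,"y": 0,"z": 0,"claw": -1},{"rx": 0,"ry": 0,"rz": 0,"x": 0,"y": 0,"z": 0,"claw": -1},{"rx": 0,"ry": 0,"rz": 0,"x": 0,"y": 0,"z": 0,"claw": -1},{"rx": 0,"ry": 0,"rz": 0,"x": 0,"y": 0,"z": 0,"claw": -1},{"rx": 0,"ry": 0,"rz": 0,"x": 0,"y": 0,"z": 0,"claw": -1}]' --force 50

```text
time_s: 3.7
position: [0.4433, -0.0015, 0.0186]
ee_rot: [0.707, 0.707, 0.0, 0.001]
contact_force: [-3.3, -0.5, 8.1]
gripper_width: 0.0482
gripper_force: 50.2
```

```bash
python3 plan.py 505 -181 80
```

```text
t 3.7 pos [443.3  -1.5  18.6] tooly 0.1 tilt 0.13 j7 -0.35 w 48.2 gf 50
rz total -0.00 (units)
shift total [-5.99  2.05 -2.05] rows 6 per row [-0.998  0.342 -0.341]
```

Request:
step_arm --motion '[{"rx": 0,"ry": 0,"rz": 0,"x": 0,"y": 0,"z": -0.7,"claw": -1},{"rx": 0,"ry": 0,"rz": 0,"x": 0,"y": 0,"z": -0.9,"claw": -1},{"rx": 0,"ry": 0,"rz": 0,"x": -0.6,"y": 0.2,"z": -0.4,"claw": -1},{"rx": 0,"ry": 0,"rz": 0,"x": -0.8,"y": 0.26,"z": 0,"claw": -1},{"rx": 0,"ry": 0,"rz": 0,"x": -0.8,"y": 0.26,"z": 0,"claw": -1},{"rx": 0,"ry": 0,"rz": 0,"x": -0.8,"y": 0.26,"z": 0,"claw": -1},{"rx": 0,"ry": 0,"rz": 0,"x": -0.8,"y": 0.26,"z": 0,"claw": -1},{"rx": 0,"ry": 0,"rz": 0,"x": -0.8,"y": 0.26,"z": 0,"claw": -1},{"rx": 0,"ry": 0,"rz": 0,"x": -0.8,"y": 0.26,"z": 0,"claw": -1},{"rx": 0,"ry": 0,"rz": 0,"x": -0.7,"y": 0.26,"z": 0,"claw": -1},{"rx": 0,"ry": 0,"rz": 0,"x": 0,"y": 0,"z": 0,"claw": -1},{"rx": 0,"ry": 0,"rz": 0,"x": 0,"y": 0,"z": 0,"claw": -1}]'

```text
time_s: 4.7
position: [0.5035, -0.1856, 0.0778]
ee_rot: [0.708, 0.707, 0.0, 0.0]
contact_force: [0.1, 0.8, -3.2]
gripper_width: 0.0481
gripper_force: 54.0
```

```bash
python3 plan.py 505 -187 45; python3 - <<'E'
from meas import *
s=snap('wrist');save('w3',s['image'],sc=.6);s=snap('top');save('t3',s['image'],(300,150,540,330),2)
E
```

```text
t 4.7 pos [ 503.5 -185.6   77.8] tooly -0.1 tilt 0.06 j7 0.05 w 48.1 gf 54
rz total -0.00 (units)
shift total [-0.05  0.05  1.09] rows 2 per row [-0.024  0.025  0.547]
```

View pics/w3.png

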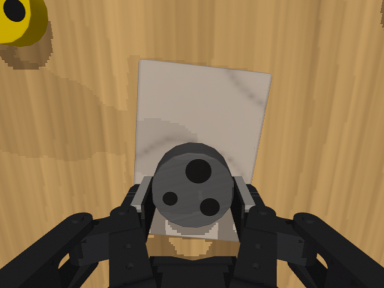

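The base is held between the pads at (193,185) over the slab. Lowering it and releasing.

Request:
step_arm --motion '[{"rx": 0,"ry": 0,"rz": 0,"x": -0.05,"y": 0.05,"z": 0.6,"claw": -1},{"rx": 0,"ry": 0,"rz": 0,"x": 0,"y": 0,"z": 0.3,"claw": -1},{"rx": 0,"ry": 0,"rz": 0,"x": 0,"y": 0,"z": 0.2,"claw": -1},{"rx": 0,"ry": 0,"rz": 0,"x": 0,"y": 0,"z": 0.03,"claw": -1},{"rx": 0,"ry": 0,"rz": 0,"x": 0,"y": 0,"z": 0,"claw": -1},{"rx": 0,"ry": 0,"rz": 0,"x": 0,"y": 0,"z": 0,"claw": 1},{"rx": 0,"ry": 0,"rz": 0,"x": 0,"y": 0,"z": 0,"claw": 1},{"rx": 0,"ry": 0,"rz": 0,"x": 0,"y": 0,"z": 0,"claw": 1},{"rx": 0,"ry": 0,"rz": 0,"x": 0,"y": 0,"z": -0.8,"claw": 1},{"rx": 0,"ry": 0,"rz": 0,"x": 0,"y": 0,"z": -1,"claw": 1},{"rx": 0,"ry": 0,"rz": 0,"x": 0,"y": 0,"z": -1,"claw": 1},{"rx": 0,"ry": 0,"rz": 0,"x": 0,"y": 0,"z": -0.4,"claw": 1}]'

```text
time_s: 5.8
position: [0.5066, -0.1859, 0.1433]
ee_rot: [0.707, 0.708, 0.001, 0.002]
contact_force: [2.1, 0.2, 0.4]
gripper_width: 0.0855
gripper_force: 0.0
```

```bash
python3 plan.py 631 164 130 
```

```text
t 5.8 pos [ 506.6 -185.9  143.3] tooly 0.1 tilt 0.30 j7 0.10 w 85.5 gf 0
rz total -0.00 (units)
shift total [11.66  4.16  0.44] rows 12 per row [0.971 0.347 0.037]
```

Request:
step_arm --motion '[{"rx": 0,"ry": 0,"rz": 0,"x": 0.97,"y": 0.35,"z": 0,"claw": 1},{"rx": 0,"ry": 0,"rz": 0,"x": 0.97,"y": 0.35,"z": 0,"claw": 1},{"rx": 0,"ry": 0,"rz": 0,"x": 0.97,"y": 0.35,"z": 0,"claw": 1},{"rx": 0,"ry": 0,"rz": 0,"x": 0.97,"y": 0.35,"z": 0,"claw": 1},{"rx": 0,"ry": 0,"rz": 0,"x": 0.97,"y": 0.35,"z": 0,"claw": 1},{"rx": 0,"ry": 0,"rz": 0,"x": 0.97,"y": 0.35,"z": 0,"claw": 1},{"rx": 0,"ry": 0,"rz": 0,"x": 0.97,"y": 0.35,"z": 0,"claw": 1},{"rx": 0,"ry": 0,"rz": 0,"x": 0.97,"y": 0.35,"z": 0,"claw": 1},{"rx": 0,"ry": 0,"rz": 0,"x": 0.97,"y": 0.35,"z": 0,"claw": 1},{"rx": 0,"ry": 0,"rz": 0,"x": 0.97,"y": 0.35,"z": 0,"claw": 1},{"rx": 0,"ry": 0,"rz": 0,"x": 0.97,"y": 0.35,"z": 0,"claw": 1},{"rx": 0,"ry": 0,"rz": 0,"x": 0.97,"y": 0.35,"z": 0,"claw": 1}]'

```text
time_s: 6.8
position: [0.6308, 0.165, 0.1389]
ee_rot: [0.707, 0.707, -0.0, 0.0]
contact_force: [0.4, 0.9, -1.1]
gripper_width: 0.0854
gripper_force: 0.0
```

Request:
step_arm --motion '[{"rx": 0,"ry": 0,"rz": 0,"x": 0,"y": 0,"z": 0.5,"claw": 1},{"rx": 0,"ry": 0,"rz": 0,"x": 0,"y": 0,"z": 0,"claw": 1},{"rx": 0,"ry": 0,"rz": 0,"x": 0,"y": 0,"z": 0,"claw": 1}]'

```text
time_s: 7.05
position: [0.6299, 0.1629, 0.1232]
ee_rot: [0.707, 0.707, -0.001, -0.0]
contact_force: [0.8, -0.8, -1.0]
gripper_width: 0.0853
gripper_force: 0.0
```

```bash
python3 plan.py 631 164 17; python3 - <<'E'
from meas import *
s=snap('wrist');comps(s,amin=500)
s=snap('top');print('top');comps(s,amin=60)
E
```

```text
t 7.0 pos [629.9 162.9 123.2] tooly 0.1 tilt 0.12 j7 -0.60 w 85.3 gf 0
rz total -0.00 (units)
shift total [0.04 0.04 3.54] rows 4 per row [0.009 0.009 0.885]
px [307  40] h26 ctr [622. 275.] size [39. 41.] longdir deg 0.9 mean [622. 276.]
px [ 84 158] h56 ctr [500. 217.] size [ 42. 130.] longdir deg 96.4 mean [502. 212.]
px [326 243] h31 ctr [633. 163.] size [61. 61.] longdir deg 88.6 mean [633. 165.]
px [ 23 336] h23 ctr [430.  93.] size [29. 50.] longdir deg 79.1 mean [430.  96.]
px [129 332] h23 ctr [499.  99.] size [24. 49.] longdir deg 46.4 mean [501. 100.]
top
px [ 42 135] h73 ctr [742. 594.] size [ 7. 45.] longdir deg 100.9 mean [742. 590.]
px [332 174] h57 ctr [673. -18.] size [42. 43.] longdir deg 176.0 mean [672. -17.]
px [505 203] h22 ctr [ 617. -372.] size [18. 82.] longdir deg 3.2 mean [ 628. -371.]
px [147 202] h20 ctr [609. 369.] size [61. 62.] longdir deg 49.5 mean [610. 372.]
px [ 18 265] h64 ctr [471. 620.] size [ 46. 220.] longdir deg 4.4 mean [472. 618.]
px [321 225] h48 ctr [564.   4.] size [30. 31.] longdir deg 1.2 mean [563.   4.]
px [412 257] h47 ctr [ 504. -178.] size [48. 48.] longdir deg 117.7 mean [ 504. -177.]
px [128 264] h17 ctr [483. 402.] size [ 15. 110.] longdir deg 176.3 mean [479. 402.]
px [631 284] h62 ctr [ 495. -598.] size [  6. 101.] longdir deg 6.7 mean [ 509. -596.]
px [200 259] h58 ctr [496. 246.] size [40. 68.] longdir deg 96.7 mean [495. 240.]
px [525 270] h31 ctr [ 483. -406.] size [30. 50.] longdir deg 98.4 mean [ 483. -406.]
```

Request:
step_arm --motion '[{"rx": 0,"ry": 0,"rz": 0,"x": 0.02,"y": 0.05,"z": 1,"claw": 1},{"rx": 0,"ry": 0,"rz": 0,"x": 0.02,"y": 0,"z": 1,"claw": 1},{"rx": 0,"ry": 0,"rz": 0,"x": 0,"y": 0,"z": 0.9,"claw": 1},{"rx": 0,"ry": 0,"rz": 0,"x": 0,"y": 0,"z": 0.55,"claw": 1},{"rx": 0,"ry": 0,"rz": 0,"x": 0,"y": 0,"z": 0,"claw": 1},{"rx": 0,"ry": 0,"rz": 0,"x": 0,"y": 0,"z": 0,"claw": -1},{"rx": 0,"ry": 0,"rz": 0,"x": 0,"y": 0,"z": 0,"claw": -1},{"rx": 0,"ry": 0,"rz": 0,"x": 0,"y": 0,"z": 0,"claw": -1},{"rx": 0,"ry": 0,"rz": 0,"x": 0,"y": 0,"z": 0,"claw": -1},{"rx": 0,"ry": 0,"rz": 0,"x": 0,"y": 0,"z": 0,"claw": -1}]' --force 40

```text
time_s: 7.98
position: [0.6333, 0.1651, 0.0232]
ee_rot: [0.707, 0.707, 0.001, 0.001]
contact_force: [-1.1, -0.6, 7.7]
gripper_width: 0.0606
gripper_force: 44.3
```

```bash
python3 plan.py 655 -197 130 
```

```text
t 8.0 pos [633.3 165.1  23.2] tooly 0.0 tilt 0.20 j7 -0.65 w 60.6 gf 44
rz total -0.00 (units)
shift total [-12.07   0.72  -3.56] rows 13 per row [-0.929  0.055 -0.274]
```

Request:
step_arm --motion '[{"rx": 0,"ry": 0,"rz": 0,"x": 0,"y": 0,"z": -0.6,"claw": -1},{"rx": 0,"ry": 0,"rz": 0,"x": 0,"y": 0,"z": -1,"claw": -1},{"rx": 0,"ry": 0,"rz": 0,"x": 0,"y": 0,"z": -1,"claw": -1},{"rx": 0,"ry": 0,"rz": 0,"x": 0,"y": 0,"z": -1,"claw": -1},{"rx": 0,"ry": 0,"rz": 0,"x": -0.4,"y": 0.05,"z": -0.3,"claw": -1},{"rx": 0,"ry": 0,"rz": 0,"x": -0.8,"y": 0.05,"z": 0,"claw": -1},{"rx": 0,"ry": 0,"rz": 0,"x": -0.95,"y": 0.05,"z": 0,"claw": -1},{"rx": 0,"ry": 0,"rz": 0,"x": -0.95,"y": 0.05,"z": 0,"claw": -1},{"rx": 0,"ry": 0,"rz": 0,"x": -0.95,"y": 0.05,"z": 0,"claw": -1},{"rx": 0,"ry": 0,"rz": 0,"x": -0.95,"y": 0.05,"z": 0,"claw": -1},{"rx": 0,"ry": 0,"rz": 0,"x": -0.95,"y": 0.05,"z": 0,"claw": -1}]'

```text
time_s: 8.9
position: [0.6425, -0.0159, 0.1379]
ee_rot: [0.707, 0.707, -0.0, 0.0]
contact_force: [0.1, -0.6, -2.1]
gripper_width: 0.0605
gripper_force: 44.2
```

Request:
step_arm --motion '[{"rx": 0,"ry": 0,"rz": 0,"x": -0.95,"y": 0.05,"z": 0,"claw": -1},{"rx": 0,"ry": 0,"rz": 0,"x": -0.95,"y": 0.05,"z": 0,"claw": -1},{"rx": 0,"ry": 0,"rz": 0,"x": -0.95,"y": 0.05,"z": 0,"claw": -1},{"rx": 0,"ry": 0,"rz": 0,"x": -0.95,"y": 0.05,"z": 0,"claw": -1},{"rx": 0,"ry": 0,"rz": 0,"x": -0.95,"y": 0.05,"z": 0,"claw": -1},{"rx": 0,"ry": 0,"rz": 0,"x": -0.8,"y": 0.05,"z": 0,"claw": -1},{"rx": 0,"ry": 0,"rz": 0,"x": -0.5,"y": 0.05,"z": 0,"claw": -1},{"rx": 0,"ry": 0,"rz": 0,"x": 0,"y": 0,"z": 0.4,"claw": -1},{"rx": 0,"ry": 0,"rz": 0,"x": 0,"y": 0,"z": 0.6,"claw": -1},{"rx": 0,"ry": 0,"rz": 0,"x": 0,"y": 0,"z": 0.4,"claw": -1},{"rx": 0,"ry": 0,"rz": 0,"x": 0,"y": 0,"z": 0,"claw": -1},{"rx": 0,"ry": 0,"rz": 0,"x": 0,"y": 0,"z": 0,"claw": -1}]'

```text
time_s: 9.9
position: [0.6529, -0.1941, 0.095]
ee_rot: [0.706, 0.708, -0.0, -0.001]
contact_force: [0.3, -0.1, -1.4]
gripper_width: 0.0607
gripper_force: 44.2
```

```bash
python3 plan.py 656 -196.5 24; python3 - <<'E'
from meas import *
s=snap('wrist');comps(s,amin=500,zmax=.15)
E
```

```text
t 9.9 pos [ 652.9 -194.1   95. ] tooly 0.1 tilt 0.09 j7 -0.04 w 60.7 gf 44
rz total -0.00 (units)
shift total [-0.08  0.1   2.37] rows 3 per row [-0.027  0.034  0.789]
px [214 303] h142 ctr [ 653. -192.] size [ 31. 128.] longdir deg 0.3 mean [ 653. -191.]
```

Request:
step_arm --motion '[{"rx": 0,"ry": 0,"rz": 0,"x": -0.04,"y": 0.05,"z": 0.9,"claw": -1},{"rx": 0,"ry": 0,"rz": 0,"x": -0.04,"y": 0.05,"z": 0.8,"claw": -1},{"rx": 0,"ry": 0,"rz": 0,"x": 0,"y": 0,"z": 0.4,"claw": -1},{"rx": 0,"ry": 0,"rz": 0,"x": 0,"y": 0,"z": 0.27,"claw": -1},{"rx": 0,"ry": 0,"rz": 0,"x": 0,"y": 0,"z": 0,"claw": -1},{"rx": 0,"ry": 0,"rz": 0,"x": 0,"y": 0,"z": 0,"claw": 1},{"rx": 0,"ry": 0,"rz": 0,"x": 0,"y": 0,"z": 0,"claw": 1},{"rx": 0,"ry": 0,"rz": 0,"x": 0,"y": 0,"z": 0,"claw": 1},{"rx": 0,"ry": 0,"rz": 0,"x": 0,"y": 0,"z": -0.8,"claw": 1},{"rx": 0,"ry": 0,"rz": 0,"x": 0,"y": 0,"z": -1,"claw": 1},{"rx": 0,"ry": 0,"rz": 0,"x": 0,"y": 0,"z": -1,"claw": 1},{"rx": 0,"ry": 0,"rz": 0,"x": 0,"y": 0,"z": -1,"claw": 1}]'

```text
time_s: 10.95
position: [0.6564, -0.1975, 0.1408]
ee_rot: [0.707, 0.708, 0.0, 0.0]
contact_force: [0.7, -0.5, 0.7]
gripper_width: 0.0857
gripper_force: 0.0
```

Request:
step_arm --motion '[{"rx": 0,"ry": 0,"rz": 1,"x": 0,"y": 0,"z": 0,"claw": 1},{"rx": 0,"ry": 0,"rz": 1,"x": 0,"y": 0,"z": 0,"claw": 1},{"rx": 0,"ry": 0,"rz": 1,"x": 0,"y": 0,"z": 0,"claw": 1},{"rx": 0,"ry": 0,"rz": 1,"x": 0,"y": 0,"z": 0,"claw": 1},{"rx": 0,"ry": 0,"rz": 1,"x": 0,"y": 0,"z": 0,"claw": 1},{"rx": 0,"ry": 0,"rz": 1,"x": 0,"y": 0,"z": 0,"claw": 1},{"rx": 0,"ry": 0,"rz": 1,"x": 0,"y": 0,"z": 0,"claw": 1},{"rx": 0,"ry": 0,"rz": 1,"x": 0,"y": 0,"z": 0,"claw": 1},{"rx": 0,"ry": 0,"rz": 1,"x": 0,"y": 0,"z": 0,"claw": 1},{"rx": 0,"ry": 0,"rz": 1,"x": 0,"y": 0,"z": 0,"claw": 1},{"rx": 0,"ry": 0,"rz": 1,"x": 0,"y": 0,"z": 0,"claw": 1},{"rx": 0,"ry": 0,"rz": 0.87,"x": 0,"y": 0,"z": 0,"claw": 1}]'

```text
time_s: 11.95
position: [0.6567, -0.1974, 0.1396]
ee_rot: [0.997, 0.071, 0.001, 0.0]
contact_force: [0.0, -0.5, 0.1]
gripper_width: 0.0855
gripper_force: 0.0
```

```bash
python3 plan.py 483 -406 110 -81.6
```

```text
t 11.9 pos [ 656.7 -197.4  139.6] tooly -81.9 tilt 0.09 j7 -1.35 w 85.5 gf 0
rz total -0.04 (units)
shift total [-6.74  6.03  0.99] rows 7 per row [-0.963  0.862  0.141]
```

Request:
step_arm --motion '[{"rx": 0,"ry": 0,"rz": 0,"x": -0.96,"y": 0.86,"z": 0.1,"claw": 1},{"rx": 0,"ry": 0,"rz": 0,"x": -0.96,"y": 0.86,"z": 0.1,"claw": 1},{"rx": 0,"ry": 0,"rz": 0,"x": -0.96,"y": 0.86,"z": 0.1,"claw": 1},{"rx": 0,"ry": 0,"rz": 0,"x": -0.96,"y": 0.86,"z": 0.1,"claw": 1},{"rx": 0,"ry": 0,"rz": 0,"x": -0.96,"y": 0.86,"z": 0.1,"claw": 1},{"rx": 0,"ry": 0,"rz": 0,"x": -0.96,"y": 0.86,"z": 0.1,"claw": 1},{"rx": 0,"ry": 0,"rz": 0,"x": -0.96,"y": 0.86,"z": 0.1,"claw": 1},{"rx": 0,"ry": 0,"rz": 0,"x": 0,"y": 0,"z": 0.3,"claw": 1},{"rx": 0,"ry": 0,"rz": 0,"x": 0,"y": 0,"z": 0,"claw": 1},{"rx": 0,"ry": 0,"rz": 0,"x": 0,"y": 0,"z": 0,"claw": 1}]'

```text
time_s: 12.78
position: [0.4839, -0.4052, 0.109]
ee_rot: [0.997, 0.074, 0.0, -0.0]
contact_force: [0.5, 0.1, 0.5]
gripper_width: 0.0851
gripper_force: 0.0
```

```bash
python3 plan.py 483 -406 20 -81.6; python3 - <<'E'
from meas import *
s=snap('wrist');comps(s,amin=500)
s=snap('top');print('top');comps(s,amin=60)
E
```

```text
t 12.8 pos [ 483.9 -405.2  109. ] tooly -81.5 tilt 0.05 j7 -0.92 w 85.1 gf 0
rz total 0.01 (units)
shift total [-0.03  0.02  2.97] rows 3 per row [-0.011  0.007  0.989]
px [297  36] h20 ctr [ 590. -378.] size [19. 42.] longdir deg 8.4 mean [ 605. -376.]
px [ 37 176] h26 ctr [ 499. -243.] size [ 34. 100.] longdir deg 175.4 mean [ 504. -245.]
px [328 251] h29 ctr [ 484. -409.] size [30. 50.] longdir deg 98.4 mean [ 485. -409.]
px [628 338] h28 ctr [ 448. -605.] size [ 4. 47.] longdir deg 6.7 mean [ 442. -606.]
top
px [ 42 135] h73 ctr [742. 594.] size [ 9. 49.] longdir deg 99.5 mean [742. 589.]
px [332 174] h57 ctr [672. -17.] size [42. 43.] longdir deg 157.2 mean [672. -17.]
px [420 184] h33 ctr [ 656. -197.] size [60. 60.] longdir deg 179.9 mean [ 655. -197.]
px [505 203] h22 ctr [ 607. -372.] size [ 20. 102.] longdir deg 3.8 mean [ 628. -370.]
px [191 197] h28 ctr [621. 278.] size [40. 41.] longdir deg 157.3 mean [621. 277.]
px [147 202] h20 ctr [609. 369.] size [60. 62.] longdir deg 175.8 mean [611. 371.]
px [ 18 265] h63 ctr [471. 617.] size [ 47. 220.] longdir deg 6.3 mean [472. 618.]
px [321 225] h48 ctr [564.   4.] size [30. 31.] longdir deg 1.2 mean [563.   4.]
px [412 257] h47 ctr [ 504. -178.] size [48. 49.] longdir deg 92.0 mean [ 504. -177.]
px [128 264] h17 ctr [483. 403.] size [ 15. 110.] longdir deg 176.2 mean [480. 402.]
px [217 256] h58 ctr [499. 219.] size [ 40. 130.] longdir deg 96.3 mean [500. 208.]
px [278 253] h25 ctr [507.  91.] size [47. 49.] longdir deg 1.5 mean [507.  91.]
px [521 274] h30 ctr [ 471. -404.] size [10. 45.] longdir deg 87.9 mean [ 471. -404.]
px [274 297] h25 ctr [418.  96.] size [47. 48.] longdir deg 1.2 mean [419.  96.]
px [354 325] h25 ctr [367. -66.] size [47. 48.] longdir deg 91.2 mean [366. -66.]
```

Large tin placed right on target. Now I'll grip the wax block and lift it.

Request:
step_arm --motion '[{"rx": 0,"ry": 0,"rz": 0,"x": 0,"y": 0.06,"z": 1,"claw": 1},{"rx": 0,"ry": 0,"rz": 0,"x": 0,"y": 0,"z": 1,"claw": 1},{"rx": 0,"ry": 0,"rz": 0,"x": 0,"y": 0,"z": 0.6,"claw": 1},{"rx": 0,"ry": 0,"rz": 0,"x": 0,"y": 0,"z": 0.35,"claw": 1},{"rx": 0,"ry": 0,"rz": 0,"x": 0,"y": 0,"z": 0,"claw": -1},{"rx": 0,"ry": 0,"rz": 0,"x": 0,"y": 0,"z": 0,"claw": -1},{"rx": 0,"ry": 0,"rz": 0,"x": 0,"y": 0,"z": 0,"claw": -1},{"rx": 0,"ry": 0,"rz": 0,"x": 0,"y": 0,"z": 0,"claw": -1},{"rx": 0,"ry": 0,"rz": 0,"x": 0,"y": 0,"z": 0,"claw": -1},{"rx": 0,"ry": 0,"rz": 0,"x": 0,"y": 0,"z": 0,"claw": -1}]'

```text
time_s: 13.72
position: [0.485, -0.4082, 0.0221]
ee_rot: [0.997, 0.074, 0.001, 0.001]
contact_force: [0.4, 1.6, 7.6]
gripper_width: 0.049
gripper_force: 42.9
```

```bash
python3 plan.py 589.5 -190 110 -96.1
```

```text
t 13.7 pos [ 485.  -408.2   22.1] tooly -81.5 tilt 0.20 j7 -0.95 w 49.0 gf 43
rz total 2.12 (units)
shift total [ 2.69 -7.6  -2.93] rows 8 per row [ 0.336 -0.95  -0.366]
```

Request:
step_arm --motion '[{"rx": 0,"ry": 0,"rz": 0,"x": 0,"y": 0,"z": -0.9,"claw": -1},{"rx": 0,"ry": 0,"rz": 1,"x": 0,"y": 0,"z": -1,"claw": -1},{"rx": 0,"ry": 0,"rz": 1,"x": 0,"y": 0,"z": -1,"claw": -1},{"rx": 0,"ry": 0,"rz": 0.12,"x": 0,"y": 0,"z": -0.1,"claw": -1},{"rx": 0,"ry": 0,"rz": 0,"x": 0.34,"y": -0.95,"z": 0,"claw": -1},{"rx": 0,"ry": 0,"rz": 0,"x": 0.34,"y": -0.95,"z": 0,"claw": -1},{"rx": 0,"ry": 0,"rz": 0,"x": 0.34,"y": -0.95,"z": 0,"claw": -1},{"rx": 0,"ry": 0,"rz": 0,"x": 0.34,"y": -0.95,"z": 0,"claw": -1},{"rx": 0,"ry": 0,"rz": 0,"x": 0.34,"y": -0.95,"z": 0,"claw": -1},{"rx": 0,"ry": 0,"rz": 0,"x": 0.34,"y": -0.95,"z": 0,"claw": -1},{"rx": 0,"ry": 0,"rz": 0,"x": 0.34,"y": -0.95,"z": 0,"claw": -1},{"rx": 0,"ry": 0,"rz": 0,"x": 0.31,"y": -0.95,"z": 0,"claw": -1}]'

```text
time_s: 14.72
position: [0.589, -0.1883, 0.1108]
ee_rot: [0.999, -0.053, 0.001, 0.0]
contact_force: [-0.1, -0.5, -1.0]
gripper_width: 0.0492
gripper_force: 42.1
```

Request:
step_arm --motion '[{"rx": 0,"ry": 0,"rz": 0,"x": 0,"y": 0,"z": 0.3,"claw": -1},{"rx": 0,"ry": 0,"rz": 0,"x": 0,"y": 0,"z": 0,"claw": -1},{"rx": 0,"ry": 0,"rz": 0,"x": 0,"y": 0,"z": 0,"claw": -1}]'

```text
time_s: 14.97
position: [0.5879, -0.1901, 0.101]
ee_rot: [0.999, -0.053, -0.0, 0.0]
contact_force: [0.3, -0.2, -0.2]
gripper_width: 0.0494
gripper_force: 42.1
```

```bash
python3 plan.py 590 -190 23.5 -96.1; python3 - <<'E'
from meas import *
s=snap('wrist');save('w5',s['image'],sc=.8);comps(s,amin=500,zmax=.12)
E
```

```text
t 15.0 pos [ 587.9 -190.1  101. ] tooly -96.1 tilt 0.05 j7 -1.58 w 49.4 gf 42
rz total -0.00 (units)
shift total [ 0.07 -0.01  2.58] rows 3 per row [ 0.023 -0.004  0.861]
px [324 125] h32 ctr [ 656. -200.] size [61. 61.] longdir deg 179.0 mean [ 658. -200.]
px [634 148] h15 ctr [ 629. -365.] size [ 4. 59.] longdir deg 3.3 mean [ 627. -365.]
px [ 14 137] h29 ctr [667. -39.] size [ 8. 35.] longdir deg 162.1 mean [667. -41.]
px [322 349] h108 ctr [ 587. -191.] size [30. 77.] longdir deg 83.5 mean [ 590. -191.]
px [ 15 323] h34 ctr [563. -10.] size [10. 20.] longdir deg 174.2 mean [563. -10.]
```

View pics/w5.png

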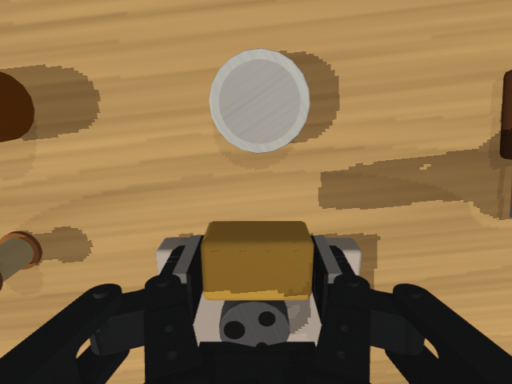

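The block at (258,260) is held squarely between the slab with its base and the large tin at (260,100). Lowering and releasing.

Request:
step_arm --motion '[{"rx": 0,"ry": 0,"rz": 0,"x": 0.07,"y": 0,"z": 1,"claw": -1},{"rx": 0,"ry": 0,"rz": 0,"x": 0,"y": 0,"z": 0.8,"claw": -1},{"rx": 0,"ry": 0,"rz": 0,"x": 0,"y": 0,"z": 0.5,"claw": -1},{"rx": 0,"ry": 0,"rz": 0,"x": 0,"y": 0,"z": 0.3,"claw": -1},{"rx": 0,"ry": 0,"rz": 0,"x": 0,"y": 0,"z": 0,"claw": -1},{"rx": 0,"ry": 0,"rz": 0,"x": 0,"y": 0,"z": 0,"claw": 1},{"rx": 0,"ry": 0,"rz": 0,"x": 0,"y": 0,"z": 0,"claw": 1},{"rx": 0,"ry": 0,"rz": 0,"x": 0,"y": 0,"z": 0,"claw": 1},{"rx": 0,"ry": 0,"rz": 0,"x": 0,"y": 0,"z": -0.8,"claw": 1},{"rx": 0,"ry": 0,"rz": 0,"x": 0,"y": 0,"z": -1,"claw": 1},{"rx": 0,"ry": 0,"rz": 0,"x": 0,"y": 0,"z": -1,"claw": 1},{"rx": 0,"ry": 0,"rz": 0,"x": 0,"y": 0,"z": -1,"claw": 1}]'

```text
time_s: 16.02
position: [0.5902, -0.1899, 0.1388]
ee_rot: [0.999, -0.054, 0.0, 0.0]
contact_force: [0.7, -0.1, -0.1]
gripper_width: 0.0855
gripper_force: 0.0
```

Request:
step_arm --motion '[{"rx": 0,"ry": 0,"rz": -1,"x": 0,"y": 0,"z": 0,"claw": 1},{"rx": 0,"ry": 0,"rz": -1,"x": 0,"y": 0,"z": 0,"claw": 1},{"rx": 0,"ry": 0,"rz": -1,"x": 0,"y": 0,"z": 0,"claw": 1},{"rx": 0,"ry": 0,"rz": -1,"x": 0,"y": 0,"z": 0,"claw": 1},{"rx": 0,"ry": 0,"rz": -1,"x": 0,"y": 0,"z": 0,"claw": 1},{"rx": 0,"ry": 0,"rz": -1,"x": 0,"y": 0,"z": 0,"claw": 1},{"rx": 0,"ry": 0,"rz": -1,"x": 0,"y": 0,"z": 0,"claw": 1},{"rx": 0,"ry": 0,"rz": -1,"x": 0,"y": 0,"z": 0,"claw": 1},{"rx": 0,"ry": 0,"rz": -1,"x": 0,"y": 0,"z": 0,"claw": 1},{"rx": 0,"ry": 0,"rz": -1,"x": 0,"y": 0,"z": 0,"claw": 1},{"rx": 0,"ry": 0,"rz": -1,"x": 0,"y": 0,"z": 0,"claw": 1},{"rx": 0,"ry": 0,"rz": -1,"x": 0,"y": 0,"z": 0,"claw": 1}]'

```text
time_s: 17.02
position: [0.5904, -0.1901, 0.1375]
ee_rot: [0.784, 0.62, 0.0, 0.0]
contact_force: [-1.1, 0.1, -0.1]
gripper_width: 0.0855
gripper_force: 0.0
```

```bash
python3 plan.py 621 277 120
```

```text
t 17.0 pos [ 590.4 -190.1  137.5] tooly -13.3 tilt 0.05 j7 -0.21 w 85.5 gf 0
rz total -0.00 (units)
shift total [15.39 -2.59  0.58] rows 16 per row [ 0.962 -0.162  0.037]
```

Request:
step_arm --motion '[{"rx": 0,"ry": 0,"rz": 0,"x": 0.96,"y": -0.16,"z": 0,"claw": 1},{"rx": 0,"ry": 0,"rz": 0,"x": 0.96,"y": -0.16,"z": 0,"claw": 1},{"rx": 0,"ry": 0,"rz": 0,"x": 0.96,"y": -0.16,"z": 0,"claw": 1},{"rx": 0,"ry": 0,"rz": 0,"x": 0.96,"y": -0.16,"z": 0,"claw": 1},{"rx": 0,"ry": 0,"rz": 0,"x": 0.96,"y": -0.16,"z": 0,"claw": 1},{"rx": 0,"ry": 0,"rz": 0,"x": 0.96,"y": -0.16,"z": 0,"claw": 1},{"rx": 0,"ry": 0,"rz": 0,"x": 0.96,"y": -0.16,"z": 0,"claw": 1},{"rx": 0,"ry": 0,"rz": 0,"x": 0.96,"y": -0.16,"z": 0,"claw": 1}]'

```text
time_s: 17.68
position: [0.6074, 0.0443, 0.1376]
ee_rot: [0.786, 0.618, 0.0, 0.0]
contact_force: [0.7, -0.3, 0.2]
gripper_width: 0.0852
gripper_force: 0.0
```

Request:
step_arm --motion '[{"rx": 0,"ry": 0,"rz": 0,"x": 0.96,"y": -0.16,"z": 0,"claw": 1},{"rx": 0,"ry": 0,"rz": 0,"x": 0.96,"y": -0.16,"z": 0,"claw": 1},{"rx": 0,"ry": 0,"rz": 0,"x": 0.96,"y": -0.16,"z": 0,"claw": 1},{"rx": 0,"ry": 0,"rz": 0,"x": 0.96,"y": -0.16,"z": 0,"claw": 1},{"rx": 0,"ry": 0,"rz": 0,"x": 0.96,"y": -0.16,"z": 0,"claw": 1},{"rx": 0,"ry": 0,"rz": 0,"x": 0.96,"y": -0.16,"z": 0,"claw": 1},{"rx": 0,"ry": 0,"rz": 0,"x": 0.96,"y": -0.16,"z": 0.2,"claw": 1},{"rx": 0,"ry": 0,"rz": 0,"x": 0.96,"y": -0.16,"z": 0.4,"claw": 1},{"rx": 0,"ry": 0,"rz": 0,"x": 0,"y": 0,"z": 0.4,"claw": 1},{"rx": 0,"ry": 0,"rz": 0,"x": 0,"y": 0,"z": 0,"claw": 1},{"rx": 0,"ry": 0,"rz": 0,"x": 0,"y": 0,"z": 0,"claw": 1}]'

```text
time_s: 18.6
position: [0.6243, 0.2753, 0.1067]
ee_rot: [0.786, 0.618, -0.001, 0.0]
contact_force: [0.2, -1.1, 0.6]
gripper_width: 0.0851
gripper_force: 0.0
```

```bash
python3 plan.py 621.5 276.5 19; python3 - <<'E'
from meas import *
s=snap('wrist');comps(s,amin=500)
s=snap('top');print('top');comps(s,amin=60)
E
```

```text
t 18.6 pos [624.3 275.3 106.7] tooly -13.6 tilt 0.08 j7 -0.99 w 85.1 gf 0
rz total -0.00 (units)
shift total [ 0.02 -0.1   2.92] rows 3 per row [ 0.006 -0.033  0.974]
px [250  91] h18 ctr [609. 367.] size [62. 62.] longdir deg 26.9 mean [609. 369.]
px [52 81] h15 ctr [507. 399.] size [15. 64.] longdir deg 175.7 mean [508. 399.]
px [317 249] h25 ctr [622. 276.] size [41. 41.] longdir deg 1.5 mean [622. 278.]
px [106 339] h55 ctr [489. 259.] size [37. 38.] longdir deg 33.8 mean [495. 260.]
px [209 406] h16 ctr [522. 187.] size [23. 54.] longdir deg 96.2 mean [525. 185.]
top
px [ 35 135] h75 ctr [740. 599.] size [ 5. 34.] longdir deg 96.0 mean [740. 595.]
px [332 174] h57 ctr [672. -17.] size [42. 42.] longdir deg 76.6 mean [672. -17.]
px [420 184] h33 ctr [ 655. -197.] size [59. 61.] longdir deg 1.4 mean [ 655. -197.]
px [505 203] h21 ctr [ 628. -371.] size [19. 59.] longdir deg 4.2 mean [ 628. -370.]
px [416 217] h31 ctr [ 587. -189.] size [31. 50.] longdir deg 83.7 mean [ 587. -189.]
px [ 18 265] h64 ctr [471. 618.] size [ 46. 220.] longdir deg 6.3 mean [472. 618.]
px [321 225] h48 ctr [564.   4.] size [30. 31.] longdir deg 0.9 mean [564.   4.]
px [412 257] h47 ctr [ 504. -178.] size [47. 49.] longdir deg 91.3 mean [ 504. -177.]
px [631 284] h62 ctr [ 497. -597.] size [ 6. 97.] longdir deg 5.9 mean [ 509. -596.]
px [278 253] h25 ctr [507.  91.] size [47. 49.] longdir deg 3.8 mean [507.  91.]
px [127 268] h17 ctr [473. 403.] size [15. 89.] longdir deg 176.2 mean [470. 403.]
px [354 325] h25 ctr [367. -66.] size [47. 48.] longdir deg 90.3 mean [366. -66.]
```

Request:
step_arm --motion '[{"rx": 0,"ry": 0,"rz": 0,"x": 0.02,"y": -0.08,"z": 1,"claw": 1},{"rx": 0,"ry": 0,"rz": 0,"x": 0.02,"y": 0,"z": 0.9,"claw": 1},{"rx": 0,"ry": 0,"rz": 0,"x": 0,"y": 0,"z": 0.6,"claw": 1},{"rx": 0,"ry": 0,"rz": 0,"x": 0,"y": 0,"z": 0.4,"claw": 1},{"rx": 0,"ry": 0,"rz": 0,"x": 0,"y": 0,"z": 0,"claw": 1},{"rx": 0,"ry": 0,"rz": 0,"x": 0,"y": 0,"z": 0,"claw": -1},{"rx": 0,"ry": 0,"rz": 0,"x": 0,"y": 0,"z": 0,"claw": -1},{"rx": 0,"ry": 0,"rz": 0,"x": 0,"y": 0,"z": 0,"claw": -1},{"rx": 0,"ry": 0,"rz": 0,"x": 0,"y": 0,"z": 0,"claw": -1},{"rx": 0,"ry": 0,"rz": 0,"x": 0,"y": 0,"z": 0,"claw": -1},{"rx": 0,"ry": 0,"rz": 0,"x": 0,"y": 0,"z": 0,"claw": -1},{"rx": 0,"ry": 0,"rz": 0,"x": 0,"y": 0,"z": 0,"claw": -1}]' --force 30

```text
time_s: 19.7
position: [0.623, 0.2782, 0.0218]
ee_rot: [0.786, 0.618, 0.001, 0.0]
contact_force: [-1.3, -1.0, 6.3]
gripper_width: 0.0404
gripper_force: 29.8
```

```bash
python3 plan.py 655 -197 140
```

```text
t 19.7 pos [623.  278.2  21.8] tooly -13.6 tilt 0.13 j7 -1.04 w 40.4 gf 30
rz total -0.00 (units)
shift total [-15.14   4.77  -3.94] rows 16 per row [-0.946  0.298 -0.246]
```

Request:
step_arm --motion '[{"rx": 0,"ry": 0,"rz": 0,"x": 0,"y": 0,"z": -0.8,"claw": -1},{"rx": 0,"ry": 0,"rz": 0,"x": 0,"y": 0,"z": -1,"claw": -1},{"rx": 0,"ry": 0,"rz": 0,"x": 0,"y": 0,"z": -1,"claw": -1},{"rx": 0,"ry": 0,"rz": 0,"x": 0,"y": 0,"z": -1,"claw": -1},{"rx": 0,"ry": 0,"rz": 0,"x": -0.9,"y": 0.28,"z": -0.2,"claw": -1},{"rx": 0,"ry": 0,"rz": 0,"x": -0.95,"y": 0.3,"z": 0,"claw": -1},{"rx": 0,"ry": 0,"rz": 0,"x": -0.95,"y": 0.3,"z": 0,"claw": -1},{"rx": 0,"ry": 0,"rz": 0,"x": -0.95,"y": 0.3,"z": 0,"claw": -1},{"rx": 0,"ry": 0,"rz": 0,"x": -0.95,"y": 0.3,"z": 0,"claw": -1},{"rx": 0,"ry": 0,"rz": 0,"x": -0.95,"y": 0.3,"z": 0,"claw": -1},{"rx": 0,"ry": 0,"rz": 0,"x": -0.95,"y": 0.3,"z": 0,"claw": -1},{"rx": 0,"ry": 0,"rz": 0,"x": -0.95,"y": 0.3,"z": 0,"claw": -1}]'

```text
time_s: 20.7
position: [0.6384, 0.0395, 0.1409]
ee_rot: [0.786, 0.618, 0.0, 0.0]
contact_force: [0.6, 0.5, -0.7]
gripper_width: 0.0409
gripper_force: 30.6
```

Request:
step_arm --motion '[{"rx": 0,"ry": 0,"rz": 0,"x": -0.95,"y": 0.3,"z": 0,"claw": -1},{"rx": 0,"ry": 0,"rz": 0,"x": -0.95,"y": 0.3,"z": 0,"claw": -1},{"rx": 0,"ry": 0,"rz": 0,"x": -0.95,"y": 0.3,"z": 0,"claw": -1},{"rx": 0,"ry": 0,"rz": 0,"x": -0.95,"y": 0.3,"z": 0,"claw": -1},{"rx": 0,"ry": 0,"rz": 0,"x": -0.95,"y": 0.3,"z": 0,"claw": -1},{"rx": 0,"ry": 0,"rz": 0,"x": -0.95,"y": 0.3,"z": 0,"claw": -1},{"rx": 0,"ry": 0,"rz": 0,"x": -0.95,"y": 0.3,"z": 0,"claw": -1},{"rx": 0,"ry": 0,"rz": 0,"x": -0.94,"y": 0.29,"z": 0,"claw": -1},{"rx": 0,"ry": 0,"rz": 0,"x": 0,"y": 0,"z": 0,"claw": -1},{"rx": 0,"ry": 0,"rz": 0,"x": 0,"y": 0,"z": 0,"claw": -1},{"rx": 0,"ry": 0,"rz": 0,"x": 0,"y": 0,"z": 0,"claw": -1}]'

```text
time_s: 21.62
position: [0.6544, -0.1964, 0.1404]
ee_rot: [0.786, 0.618, 0.0, -0.0]
contact_force: [0.2, 0.9, -0.7]
gripper_width: 0.0406
gripper_force: 30.6
```

```bash
python3 plan.py 655.5 -197 53; python3 - <<'E'
from meas import *
s=snap('wrist');save('w6',s['image'],sc=.8)
E
```

```text
t 21.6 pos [ 654.4 -196.4  140.4] tooly -13.6 tilt 0.05 j7 -0.24 w 40.6 gf 31
rz total -0.00 (units)
shift total [-0.01  0.04  2.91] rows 3 per row [-0.003  0.013  0.972]
```

View pics/w6.png

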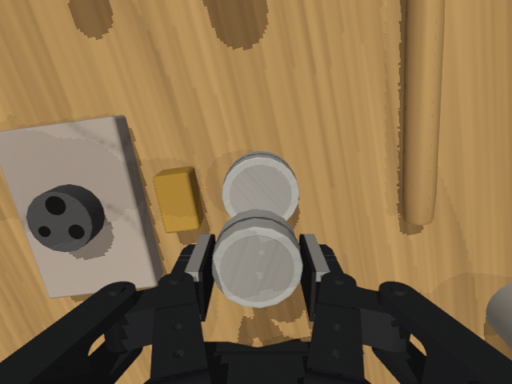

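The small tin (257,258) is in the grip, and the large tin (260,190), the wax and the base all look right. Lowering, then opening only part way so the fingers stay clear of the wax.

Request:
step_arm --motion '[{"rx": 0,"ry": 0,"rz": 0,"x": 0,"y": 0.04,"z": 1,"claw": -1},{"rx": 0,"ry": 0,"rz": 0,"x": 0,"y": 0,"z": 0.9,"claw": -1},{"rx": 0,"ry": 0,"rz": 0,"x": 0,"y": 0,"z": 0.6,"claw": -1},{"rx": 0,"ry": 0,"rz": 0,"x": 0,"y": 0,"z": 0.3,"claw": -1},{"rx": 0,"ry": 0,"rz": 0,"x": 0,"y": 0,"z": 0.12,"claw": -1},{"rx": 0,"ry": 0,"rz": 0,"x": 0,"y": 0,"z": 0,"claw": -1},{"rx": 0,"ry": 0,"rz": 0,"x": 0,"y": 0,"z": 0,"claw": 0.4},{"rx": 0,"ry": 0,"rz": 0,"x": 0,"y": 0,"z": 0,"claw": 0.4},{"rx": 0,"ry": 0,"rz": 0,"x": 0,"y": 0,"z": 0,"claw": 0.4},{"rx": 0,"ry": 0,"rz": 0,"x": 0,"y": 0,"z": -0.7,"claw": 0.4},{"rx": 0,"ry": 0,"rz": 0,"x": 0,"y": 0,"z": -1,"claw": 0.4},{"rx": 0,"ry": 0,"rz": 0,"x": 0,"y": 0,"z": -1,"claw": 0.4}]'

```text
time_s: 22.67
position: [0.6551, -0.1973, 0.1342]
ee_rot: [0.786, 0.618, -0.0, -0.0]
contact_force: [0.3, -0.9, 0.3]
gripper_width: 0.0597
gripper_force: 0.0
```

Request:
step_arm --motion '[{"rx": 0,"ry": 0,"rz": 0,"x": 0.3,"y": 0,"z": -0.5,"claw": 0},{"rx": 0,"ry": 0,"rz": 0,"x": 0.8,"y": -0.3,"z": 0,"claw": 0},{"rx": 0,"ry": 0,"rz": 0,"x": 1,"y": -0.4,"z": 0,"claw": 0},{"rx": 0,"ry": 0,"rz": 0,"x": 1,"y": -0.4,"z": 0,"claw": 0},{"rx": 0,"ry": 0,"rz": 0,"x": 1,"y": -0.4,"z": 0,"claw": 0},{"rx": 0,"ry": 0,"rz": 0,"x": 1,"y": -0.4,"z": 0,"claw": 0},{"rx": 0,"ry": 0,"rz": 0,"x": 1,"y": -0.4,"z": 0,"claw": 0},{"rx": 0,"ry": 0,"rz": 0,"x": 1,"y": -0.4,"z": 0,"claw": 0},{"rx": 0,"ry": 0,"rz": 0,"x": 1,"y": -0.4,"z": 0,"claw": 0},{"rx": 0,"ry": 0,"rz": 0,"x": 1,"y": -0.4,"z": 0,"claw": 0},{"rx": 0,"ry": 0,"rz": 0,"x": 1,"y": -0.4,"z": 0,"claw": 0}]'

```text
time_s: 23.58
position: [0.6126, 0.1266, 0.1487]
ee_rot: [0.786, 0.618, 0.0, 0.0]
contact_force: [0.3, -0.1, -0.3]
gripper_width: 0.043
gripper_force: 0.0
```

```bash
python3 plan.py 476 403 120 -93.8;  python3 plan.py 476 403 120 86.2;python3 - <<'E'
from meas import *
s=snap('top');print('top');comps(s,amin=60)
print(telemetry.get_obs()['joint_pos'].round(2))
E
```

```text
t 23.6 pos [612.6 126.6 148.7] tooly -13.6 tilt 0.04 j7 -0.76 w 43.0 gf 0
rz total 11.66 (units)
shift total [-5.16 -8.89  0.96] rows 9 per row [-0.573 -0.988  0.106]
t 23.6 pos [612.6 126.6 148.7] tooly -13.6 tilt 0.04 j7 -0.76 w 43.0 gf 0
rz total -14.52 (units)
shift total [5.16 8.89 0.96] rows 9 per row [0.573 0.988 0.106]
top
px [ 42 135] h73 ctr [742. 594.] size [ 8. 44.] longdir deg 101.8 mean [742. 589.]
px [332 174] h57 ctr [672. -17.] size [42. 43.] longdir deg 171.4 mean [672. -17.]
px [420 184] h56 ctr [ 654. -196.] size [40. 40.] longdir deg 91.8 mean [ 654. -196.]
px [505 202] h22 ctr [ 607. -372.] size [ 20. 102.] longdir deg 4.8 mean [ 628. -370.]
px [147 202] h20 ctr [609. 369.] size [60. 62.] longdir deg 11.8 mean [610. 371.]
px [416 217] h31 ctr [ 587. -189.] size [31. 50.] longdir deg 83.6 mean [ 587. -189.]
px [ 18 265] h63 ctr [471. 618.] size [ 47. 220.] longdir deg 5.3 mean [472. 618.]
px [322 224] h48 ctr [565.   1.] size [26. 32.] longdir deg 30.4 mean [564.   2.]
px [412 257] h47 ctr [ 504. -178.] size [48. 50.] longdir deg 91.3 mean [ 504. -177.]
px [128 264] h17 ctr [483. 402.] size [ 15. 108.] longdir deg 175.4 mean [480. 402.]
px [631 284] h62 ctr [ 496. -597.] size [ 5. 99.] longdir deg 6.2 mean [ 510. -596.]
px [203 258] h58 ctr [496. 242.] size [41. 80.] longdir deg 96.9 mean [496. 235.]
[ 0.28  0.51 -0.75  1.55  0.36  1.23 -0.76]
```

Request:
step_arm --motion '[{"rx": 0,"ry": 0,"rz": -1,"x": 0,"y": 0,"z": 0,"claw": 0},{"rx": 0,"ry": 0,"rz": -1,"x": 0,"y": 0,"z": 0,"claw": 0},{"rx": 0,"ry": 0,"rz": -1,"x": 0,"y": 0,"z": 0,"claw": 0},{"rx": 0,"ry": 0,"rz": -1,"x": 0,"y": 0,"z": 0,"claw": 0},{"rx": 0,"ry": 0,"rz": -1,"x": 0,"y": 0,"z": 0,"claw": 0},{"rx": 0,"ry": 0,"rz": -1,"x": 0,"y": 0,"z": 0,"claw": 0},{"rx": 0,"ry": 0,"rz": -1,"x": 0,"y": 0,"z": 0,"claw": 0},{"rx": 0,"ry": 0,"rz": -1,"x": 0,"y": 0,"z": 0,"claw": 0},{"rx": 0,"ry": 0,"rz": -1,"x": 0,"y": 0,"z": 0,"claw": 0},{"rx": 0,"ry": 0,"rz": -1,"x": 0,"y": 0,"z": 0,"claw": 0},{"rx": 0,"ry": 0,"rz": -1,"x": 0,"y": 0,"z": 0,"claw": 0},{"rx": 0,"ry": 0,"rz": -1,"x": 0,"y": 0,"z": 0,"claw": 0}]'

```text
time_s: 24.63
position: [0.6131, 0.1248, 0.1485]
ee_rot: [0.18, 0.984, 0.0, 0.0]
contact_force: [-0.1, -0.7, 0.1]
gripper_width: 0.0428
gripper_force: 0.0
```

Request:
step_arm --motion '[{"rx": 0,"ry": 0,"rz": -1,"x": 0,"y": 0,"z": 0,"claw": 0},{"rx": 0,"ry": 0,"rz": -1,"x": 0,"y": 0,"z": 0,"claw": 0},{"rx": 0,"ry": 0,"rz": -0.52,"x": 0,"y": 0,"z": 0,"claw": 0},{"rx": 0,"ry": 0,"rz": 0,"x": 0,"y": 0,"z": 0,"claw": 0},{"rx": 0,"ry": 0,"rz": 0,"x": 0,"y": 0,"z": 0,"claw": 0}]'

```text
time_s: 25.05
position: [0.6131, 0.1247, 0.1484]
ee_rot: [0.034, 0.999, 0.0, 0.0]
contact_force: [0.1, -0.3, -0.2]
gripper_width: 0.0427
gripper_force: 0.0
```

```bash
python3 plan.py 476 403 120 86.2
```

```text
t 25.1 pos [613.1 124.7 148.4] tooly 86.1 tilt 0.01 j7 0.85 w 42.7 gf 0
rz total -0.02 (units)
shift total [5.17 8.95 0.95] rows 9 per row [0.575 0.995 0.105]
```

Request:
step_arm --motion '[{"rx": 0,"ry": 0,"rz": 0,"x": 0.57,"y": 0.99,"z": 0,"claw": 0},{"rx": 0,"ry": 0,"rz": 0,"x": 0.57,"y": 0.99,"z": 0,"claw": 0},{"rx": 0,"ry": 0,"rz": 0,"x": 0.57,"y": 0.99,"z": 0,"claw": 0},{"rx": 0,"ry": 0,"rz": 0,"x": 0.57,"y": 0.99,"z": 0,"claw": 0},{"rx": 0,"ry": 0,"rz": 0,"x": 0.57,"y": 0.99,"z": 0,"claw": 0},{"rx": 0,"ry": 0,"rz": 0,"x": 0.57,"y": 0.99,"z": 0,"claw": 0},{"rx": 0,"ry": 0,"rz": 0,"x": 0.57,"y": 0.99,"z": 0.3,"claw": 0},{"rx": 0,"ry": 0,"rz": 0,"x": 0.57,"y": 0.99,"z": 0.5,"claw": 0},{"rx": 0,"ry": 0,"rz": 0,"x": 0.57,"y": 0.99,"z": 0.6,"claw": 0},{"rx": 0,"ry": 0,"rz": 0,"x": 0,"y": 0,"z": 0.3,"claw": 0},{"rx": 0,"ry": 0,"rz": 0,"x": 0,"y": 0,"z": 0,"claw": 0},{"rx": 0,"ry": 0,"rz": 0,"x": 0,"y": 0,"z": 0,"claw": 0}]'

```text
time_s: 26.05
position: [0.4773, 0.4011, 0.0972]
ee_rot: [0.034, 0.999, -0.0, -0.0]
contact_force: [0.8, -0.2, 0.2]
gripper_width: 0.0428
gripper_force: 0.0
```

```bash
python3 plan.py 476 403 19 86.2; python3 - <<'E'
from meas import *
s=snap('wrist');save('w7',s['image'],sc=.8);comps(s,zmin=.006,amin=500)
E
```

```text
t 26.1 pos [477.3 401.1  97.2] tooly 86.1 tilt 0.06 j7 0.32 w 42.8 gf 0
rz total -0.01 (units)
shift total [0.05 0.06 2.61] rows 3 per row [0.016 0.02  0.869]
px [323 252] h15 ctr [483. 401.] size [ 14. 110.] longdir deg 175.7 mean [477. 402.]
px [ 43 309] h55 ctr [500. 261.] size [43. 43.] longdir deg 167.9 mean [495. 256.]
px [288 420] h19 ctr [587. 373.] size [20. 48.] longdir deg 79.5 mean [585. 372.]
```

View pics/w7.png

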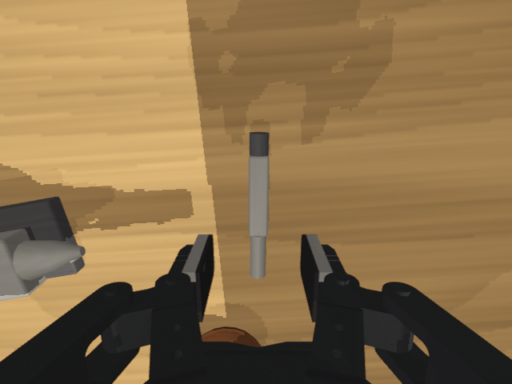

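The setter runs from its dark head at (259,145) to its nose at (257,275), midway between the fingers. Descending and gripping.

Request:
step_arm --motion '[{"rx": 0,"ry": 0,"rz": 0,"x": 0.05,"y": 0.03,"z": 1,"claw": 0},{"rx": 0,"ry": 0,"rz": 0,"x": 0,"y": 0,"z": 0.8,"claw": 0},{"rx": 0,"ry": 0,"rz": 0,"x": 0,"y": 0,"z": 0.5,"claw": 0},{"rx": 0,"ry": 0,"rz": 0,"x": 0,"y": 0,"z": 0.3,"claw": 0},{"rx": 0,"ry": 0,"rz": 0,"x": 0,"y": 0,"z": 0,"claw": -1},{"rx": 0,"ry": 0,"rz": 0,"x": 0,"y": 0,"z": 0,"claw": -1},{"rx": 0,"ry": 0,"rz": 0,"x": 0,"y": 0,"z": 0,"claw": -1},{"rx": 0,"ry": 0,"rz": 0,"x": 0,"y": 0,"z": 0,"claw": -1},{"rx": 0,"ry": 0,"rz": 0,"x": 0,"y": 0,"z": 0,"claw": -1},{"rx": 0,"ry": 0,"rz": 0,"x": 0,"y": 0,"z": 0,"claw": -1}]' --force 60

```text
time_s: 26.93
position: [0.4765, 0.403, 0.0208]
ee_rot: [0.033, 0.999, 0.001, 0.001]
contact_force: [-0.0, -1.3, 7.1]
gripper_width: 0.0119
gripper_force: 61.0
```

Request:
step_arm --motion '[{"rx": 0,"ry": 0,"rz": 0,"x": 0,"y": 0,"z": -0.5,"claw": -1},{"rx": 0,"ry": 0,"rz": 0,"x": 0,"y": 0,"z": -1,"claw": -1},{"rx": 0,"ry": 0,"rz": 0,"x": 0,"y": 0,"z": -1,"claw": -1},{"rx": 0,"ry": 0,"rz": 0,"x": 0,"y": 0,"z": -1,"claw": -1},{"rx": 0,"ry": 0,"rz": 0,"x": 0,"y": 0,"z": 0,"claw": -1},{"rx": 0,"ry": 0,"rz": 0,"x": 0,"y": 0,"z": 0,"claw": -1}]'

```text
time_s: 27.43
position: [0.4764, 0.4033, 0.1272]
ee_rot: [0.033, 0.999, 0.001, 0.002]
contact_force: [-0.7, -0.7, -1.0]
gripper_width: 0.0121
gripper_force: 60.1
```

```bash
python3 plan.py 434 195 110 6.3; python3 - <<'E'
from meas import *
s=snap('wrist');save('w8',s['image'],sc=.6)
E
```

```text
t 27.4 pos [476.4 403.3 127.2] tooly 86.2 tilt 0.22 j7 0.33 w 12.1 gf 60
rz total 11.62 (units)
shift total [-6.75 -2.17  0.57] rows 7 per row [-0.964 -0.309  0.082]
```

View pics/w8.png

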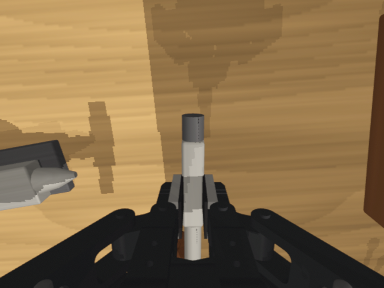

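The setter is held at (193,195). Turning it parallel to the anvil.

Request:
step_arm --motion '[{"rx": 0,"ry": 0,"rz": 0.97,"x": 0,"y": 0,"z": 0,"claw": -1},{"rx": 0,"ry": 0,"rz": 0.97,"x": 0,"y": 0,"z": 0,"claw": -1},{"rx": 0,"ry": 0,"rz": 0.97,"x": 0,"y": 0,"z": 0,"claw": -1},{"rx": 0,"ry": 0,"rz": 0.97,"x": 0,"y": 0,"z": 0,"claw": -1},{"rx": 0,"ry": 0,"rz": 0.97,"x": 0,"y": 0,"z": 0,"claw": -1},{"rx": 0,"ry": 0,"rz": 0.97,"x": 0,"y": 0,"z": 0,"claw": -1},{"rx": 0,"ry": 0,"rz": 0.97,"x": 0,"y": 0,"z": 0,"claw": -1},{"rx": 0,"ry": 0,"rz": 0.97,"x": 0,"y": 0,"z": 0,"claw": -1},{"rx": 0,"ry": 0,"rz": 0.97,"x": 0,"y": 0,"z": 0,"claw": -1},{"rx": 0,"ry": 0,"rz": 0.97,"x": 0,"y": 0,"z": 0,"claw": -1},{"rx": 0,"ry": 0,"rz": 0.97,"x": 0,"y": 0,"z": 0,"claw": -1},{"rx": 0,"ry": 0,"rz": 0.97,"x": 0,"y": 0,"z": 0,"claw": -1}]'

```text
time_s: 28.48
position: [0.4753, 0.4018, 0.1232]
ee_rot: [0.67, 0.742, -0.001, -0.0]
contact_force: [0.8, 0.5, -0.9]
gripper_width: 0.0121
gripper_force: 60.1
```

```bash
python3 plan.py 433 207.5 110 6.3
```

```text
t 28.5 pos [475.3 401.8 123.2] tooly 5.9 tilt 0.12 j7 -0.96 w 12.1 gf 60
rz total -0.06 (units)
shift total [-6.28 -2.11  0.44] rows 7 per row [-0.898 -0.302  0.063]
```

Request:
step_arm --motion '[{"rx": 0,"ry": 0,"rz": 0,"x": -0.9,"y": -0.3,"z": 0,"claw": -1},{"rx": 0,"ry": 0,"rz": 0,"x": -0.9,"y": -0.3,"z": 0,"claw": -1},{"rx": 0,"ry": 0,"rz": 0,"x": -0.9,"y": -0.3,"z": 0,"claw": -1},{"rx": 0,"ry": 0,"rz": 0,"x": -0.9,"y": -0.3,"z": 0,"claw": -1},{"rx": 0,"ry": 0,"rz": 0,"x": -0.9,"y": -0.3,"z": 0,"claw": -1},{"rx": 0,"ry": 0,"rz": 0,"x": -0.9,"y": -0.3,"z": 0,"claw": -1},{"rx": 0,"ry": 0,"rz": 0,"x": -0.9,"y": -0.3,"z": 0,"claw": -1},{"rx": 0,"ry": 0,"rz": 0,"x": 0,"y": 0,"z": 0.5,"claw": -1},{"rx": 0,"ry": 0,"rz": 0,"x": 0,"y": 0,"z": 0.5,"claw": -1},{"rx": 0,"ry": 0,"rz": 0,"x": 0,"y": 0,"z": 0,"claw": -1},{"rx": 0,"ry": 0,"rz": 0,"x": 0,"y": 0,"z": 0,"claw": -1}]'

```text
time_s: 29.4
position: [0.4326, 0.2075, 0.0937]
ee_rot: [0.668, 0.744, -0.001, -0.001]
contact_force: [-0.2, 0.6, -0.3]
gripper_width: 0.0119
gripper_force: 60.1
```

```bash
python3 plan.py 433 207.5 22 6.3
```

```text
t 29.4 pos [432.6 207.5  93.7] tooly 6.2 tilt 0.15 j7 -0.62 w 11.9 gf 60
rz total -0.01 (units)
shift total [-0.    0.01  2.39] rows 3 per row [-0.     0.005  0.796]
```

Request:
step_arm --motion '[{"rx": 0,"ry": 0,"rz": 0,"x": 0,"y": 0,"z": 1,"claw": -1},{"rx": 0,"ry": 0,"rz": 0,"x": 0,"y": 0,"z": 0.8,"claw": -1},{"rx": 0,"ry": 0,"rz": 0,"x": 0,"y": 0,"z": 0.4,"claw": -1},{"rx": 0,"ry": 0,"rz": 0,"x": 0,"y": 0,"z": 0.22,"claw": -1},{"rx": 0,"ry": 0,"rz": 0,"x": 0,"y": 0,"z": 0,"claw": -1},{"rx": 0,"ry": 0,"rz": 0,"x": 0,"y": 0,"z": 0,"claw": -0.3},{"rx": 0,"ry": 0,"rz": 0,"x": 0,"y": 0,"z": 0,"claw": -0.3},{"rx": 0,"ry": 0,"rz": 0,"x": 0,"y": 0,"z": 0,"claw": -0.3},{"rx": 0,"ry": 0,"rz": 0,"x": 0,"y": 0,"z": -0.7,"claw": -0.3},{"rx": 0,"ry": 0,"rz": 0,"x": 0,"y": 0,"z": -1,"claw": -0.3},{"rx": 0,"ry": 0,"rz": 0,"x": 0,"y": 0,"z": -1,"claw": -0.3},{"rx": 0,"ry": 0,"rz": 0,"x": 0,"y": 0,"z": -1,"claw": -0.3}]'

```text
time_s: 30.4
position: [0.4333, 0.2079, 0.1345]
ee_rot: [0.668, 0.744, 0.0, -0.0]
contact_force: [1.1, 0.4, -0.0]
gripper_width: 0.0303
gripper_force: 0.0
```

Request:
step_arm --motion '[{"rx": 0,"ry": 0,"rz": 0,"x": 0.9,"y": 0.2,"z": -1,"claw": 0},{"rx": 0,"ry": 0,"rz": 0,"x": 1,"y": 0.2,"z": -1,"claw": 0},{"rx": 0,"ry": 0,"rz": 0,"x": 1,"y": 0.2,"z": -0.5,"claw": 0},{"rx": 0,"ry": 0,"rz": 0,"x": 1,"y": 0.2,"z": 0,"claw": 0},{"rx": 0,"ry": 0,"rz": 0,"x": 1,"y": 0.2,"z": 0,"claw": 0},{"rx": 0,"ry": 0,"rz": 0,"x": 1,"y": 0.2,"z": 0,"claw": 0},{"rx": 0,"ry": 0,"rz": 0,"x": 1,"y": 0.2,"z": 0,"claw": 0},{"rx": 0,"ry": 0,"rz": 0,"x": 1,"y": 0.2,"z": 0,"claw": 0},{"rx": 0,"ry": 0,"rz": 0,"x": 0,"y": 0,"z": 0,"claw": 0},{"rx": 0,"ry": 0,"rz": 0,"x": 0,"y": 0,"z": 0,"claw": 0}]'

```text
time_s: 31.23
position: [0.4545, 0.4495, 0.207]
ee_rot: [0.667, 0.745, 0.0, -0.001]
contact_force: [0.6, -0.1, 0.8]
gripper_width: 0.0429
gripper_force: 0.0
```

```bash
python3 - <<'E'
from meas import *
s=snap('top');save('end',s['image'],(100,120,580,380),1.6);comps(s,amin=60)
s=snap('side');print('side');save('ends',s['image']);comps(s)
E
```

```text
px [ 42 135] h74 ctr [742. 594.] size [ 7. 45.] longdir deg 100.9 mean [742. 589.]
px [332 174] h57 ctr [673. -17.] size [42. 43.] longdir deg 19.9 mean [672. -17.]
px [420 184] h56 ctr [ 655. -196.] size [40. 40.] longdir deg 91.1 mean [ 654. -196.]
px [505 203] h21 ctr [ 607. -372.] size [ 20. 101.] longdir deg 3.9 mean [ 628. -370.]
px [147 202] h20 ctr [609. 368.] size [61. 61.] longdir deg 43.9 mean [610. 371.]
px [416 217] h31 ctr [ 588. -190.] size [31. 50.] longdir deg 84.8 mean [ 587. -189.]
px [ 17 219] h65 ctr [554. 626.] size [45. 54.] longdir deg 5.9 mean [561. 629.]
px [321 225] h48 ctr [564.   4.] size [30. 31.] longdir deg 1.1 mean [564.   4.]
px [412 257] h47 ctr [ 504. -178.] size [48. 49.] longdir deg 87.8 mean [ 504. -177.]
px [631 284] h62 ctr [ 497. -597.] size [ 5. 95.] longdir deg 6.4 mean [ 510. -596.]
px [217 256] h58 ctr [499. 218.] size [ 40. 129.] longdir deg 96.8 mean [500. 208.]
px [278 253] h26 ctr [507.  91.] size [48. 49.] longdir deg 28.0 mean [507.  91.]
px [ 34 264] h20 ctr [476. 600.] size [ 3. 31.] longdir deg 5.3 mean [476. 600.]
px [222 288] h
[... 716 characters left out ...]
.] longdir deg 137.0 mean [671. -15.]
px [316 223] h46 ctr [564.   4.] size [31. 33.] longdir deg 125.4 mean [563.   5.]
px [417 260] h23 ctr [366. -66.] size [48. 50.] longdir deg 78.9 mean [366. -65.]
px [305 269] h23 ctr [508.  93.] size [48. 49.] longdir deg 169.3 mean [506.  93.]
px [260 308] h56 ctr [499. 219.] size [ 41. 131.] longdir deg 96.1 mean [499. 212.]
px [338 297] h23 ctr [420.  96.] size [48. 51.] longdir deg 107.7 mean [418.  98.]
px [289 333] h15 ctr [434. 203.] size [ 15. 111.] longdir deg 96.1 mean [433. 207.]
px [149 332] h18 ctr [609. 369.] size [61. 62.] longdir deg 148.5 mean [612. 368.]
px [ 18 463] h62 ctr [536. 619.] size [32. 89.] longdir deg 4.0 mean [538. 616.]
```

View pics/end.png

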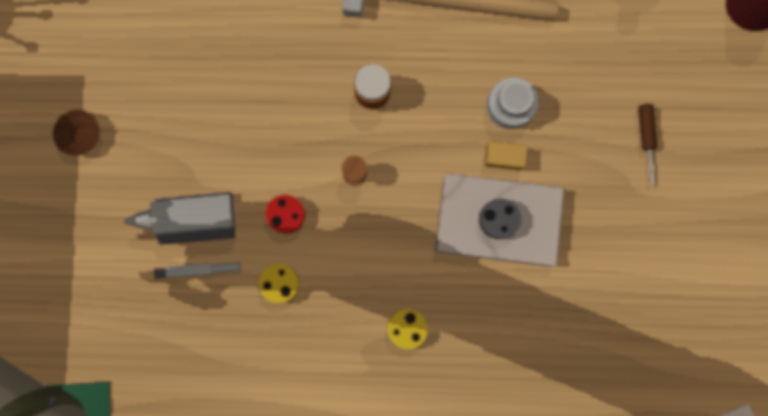

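View pics/ends.png

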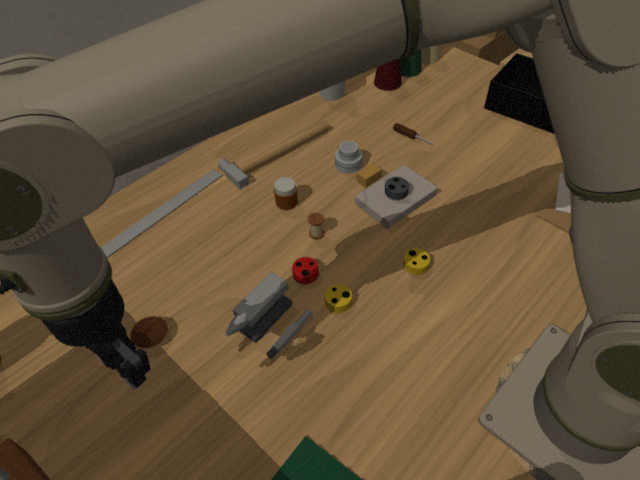

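The final views show the base on the slab (500,218), the wax (507,155), the stacked tins (514,102) and the setter in front of the anvil (197,271). The spool and jar haven't moved, and every measured position is within tolerance. Handing in.

```bash
python3 -c "
from station import bot;print(bot.close_job())"
```

```text
the job is handed in; nothing more can be done
None
```

The bench is set out as asked and handed in at about 31 s: every placed item measured within tolerance in the last top and side views, and the spool and glue jar had not moved; the hand-in call gave no verdict.

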